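# Check the primer thickness on a painted bracket

### The job

Turn the paint turntable (it has an upright black handle) counter-clockwise (seen from above) until it drops into its detent, so that the painted bracket's sloping face looks out over the side opposite the detent block. Then take the green thickness gauge out of its stand and set its sprung brass probe inside the white ring on that face, gauge square to the face, pressed gently until the probe is about half way in (not bottomed), and finish the job holding it there still, for the reading. Keep the hand off the painted face and leave the other things on the bench where they are.

Things in the scene. Friction and masses are not known exactly. Their poses are not given: they have to be found in the camera images.
- turntable (a joint): angle of the steel turntable disc (260 mm across, top 49 mm above the bench), rad; grows counter-clockwise seen from above. Starts -1.55 to -0.95; the one detent is at 0, end stops at -1.75 and +0.30. Turns with slight drag (under 1 N at the handle); from about -0.15 it resists with 6 to 8 N at the handle; let go within 0.06 of 0, it snaps to 0 and stays
- axis (a point): point on the turntable's axis, on the disc's top surface, 49 mm above the bench; turns with the disc. With the joint at 0 its x axis points at the detent block on the fixed base: grey, 30 x 40 mm, 46 mm high, centred 166 mm from the axis
- handle (a point): upright black round handle fixed on the disc, 14 mm diameter, standing 66 mm above it (top 115 mm above the bench), 112 mm from the turntable's axis, in the direction of the axis point's y. This point is on its centre line, 25 mm below its top. The bracket is 80 mm away
- face: sloping face of the orange bracket on the disc: flat plate 86 mm (its x, along the slope) x 60 mm (y). Origin: centre of the white ring (30 mm outside, 20 mm inside diameter), on the painted surface, 95 mm above the bench. z points straight out of the face, 25 degrees from vertical; -x points down the slope. Turns with the disc; at joint 0 it slopes down away from the detent block
- gauge: pencil-like gauge: green square grip 24 x 24 mm (z 6 to 90 mm), black collar 36 mm across and 6 mm thick, steel barrel 20 mm across and 36 mm long below it, then the brass probe. Starts upright in its stand, collar resting on the stand's top. Origin: centre of the collar's underside; z runs from probe to grip; x, y are square to the grip's flats. 140 to 220 g
- probe_tip (a point): centre of the brass probe's flat end (10 mm across); 52 mm below the gauge's origin along its axis when the probe is fully out, and rises with the probe
- probe (a joint): how far the sprung probe is pushed into the gauge, m: 0 fully out, 0.012 bottomed; spring 0.9 N at first, 0.3 N more per mm (2.7 N half way in, 4.5 N at the end)
- stand: grey gauge stand, 64 x 64 mm, 60 mm high, fixed to the bench, with a 26 mm hole right through its middle in which the gauge's barrel hangs freely. Origin: centre of its underside. Stands either left or right of the turntable
- paint_tin: bystander: closed aluminium paint tin, 96 mm across, 100 mm high; origin centre of its underside. On the other side from the stand
- spray_can: bystander: orange-brown spray can, 60 mm across, 170 mm high; origin centre of its underside
- jar: bystander: glass jar with steel cap, 64 mm across, 85 mm high; origin centre of its underside
- screwdriver: bystander: red-handled screwdriver lying on the bench beside the turntable, about 200 mm long
- wrench: bystander: steel wrench lying on the bench beside the turntable, about 180 mm long
There are look-alikes about, which are no part of the job. Leave any orange look-alike of the stand alone.

How it is judged:
By the outcome, as a careful person would: the job done as asked, in the order asked, and still so for the second after the job is handed in, while the arm keeps its last pose, push and grip.
It also fails if it takes over 58 s, if anything falls off the work surface, if the arm or the gripper's body presses on something with over 40 N, if the wrist force passes 120 N, or if a joint passes its speed limit or range.

### The arm

A 6-joint arm with a two-finger parallel gripper is mounted at the origin on the work surface. World frame = base frame: x ahead of the robot, y to its left, z up, the work surface at z = 0. Lengths are in m, angles in rad, forces in N, time in s.
With the tool pointing down it reaches from about 0.35 to 0.975 m from the base axis. Payload 4.9 kg.
Tool frame: the origin (TCP) lies on the centre line of the jaws, within the pads' length; the fingertips stand 11 mm ahead of it and the grasp point (between the pads) lies 8 mm behind it (manip.finger_overhang is the distance from the TCP to the fingertips, in m); y points along the fingers, z is the direction in which the jaws open and shut, and the axes are right-handed (so a half turn about y gives the same grasp; the last joint's range is limited). The gripper opens to 85 mm and grips with 20 to 120 N. Pads are 22 mm wide; open, the fingers measure 114 mm over their backs; the gripper's body (76 mm by 85 mm) begins 54 mm behind the grasp point. The pads swing forward as they close: fully open they stand 13 mm farther back than shut.
Start: joints at [1.139, 0.053, 1.613, -0, 1.476, -0.119], TCP at [0.192, 0.595, 0.242] pointing down, gripper open.
Joint ranges: [-3.01, 3.01], [-1.01, 2.22], [0.06, 2.58], [-1.02, 4.17], [0.09, 2.62], [-3.14, 3.14]. Speed limits (rad/s): [2.57, 2.57, 3.14, 3.14, 3.14, 3.14].

### API

Orientations are given as a unit quaternion [w, x, y, z].
In Python, from plant import readout, cams, workorder, manip gives the robot as it stands.
- The arm moves only by the tool play_rows, never from a script. Its arguments are lists of equal length, an entry for each row: "slide": the shift along the tool's x, y, z in cm, a list of three; "yaw": the turn about the tool's y in degrees; "grip": the closure, from -1 (fully open) to 1 (shut), so that 0 is half open. In form: {"slide": [[x, y, z], ...], "yaw": [yaw, ...], "grip": [grip, ...]}. A call has 1 to 12 rows; each row shifts and turns the commanded pose from where the row before left it, along the tool's axes as they then stand; what a row does not reach is not made up. A row lasts 1/10 s, in which the tool goes at most 50 mm and 8.59 degrees, less where a joint would pass 70% of its speed; a pose out of reach is approached as far as the arm can. A call with a gripper value outside its range is refused whole. The fingers move at their own pace and stop on an object; the grip force is fixed at half the most. Time passes only in rows, so rows that do not move let the fingers close. It gives the time, the measured TCP pose, the force and the opening at its end, in the units of the state.
- readout.state(): the state, without advancing time (a new reading comes with each control period).
- cams.grab_frame(name): name is "side" or "top"; returns a dict with "image" (400x640x3 uint8, red, green, blue), "mtx" (3x3 intrinsics, pixels), "dist" ([k1, k2, p1, p2, k3] as OpenCV has them; the pictures are not rectified), "R" (3x3) and "t" (3): a world point X has camera coordinates R X + t. Camera axes: x right, y down, z forward; pixel columns grow to the right and rows downward; lengths in m; the calibration is good to about 2 mm. A picture is of the moment at which its call begins. There is no depth.
- workorder.job_done(): hands the job in, once; it reports no verdict.
The state is a dict: "time": time; "joint_pos": joint angles; "joint_vel": joint speeds; "joint_efforts": joint torques, N m; "tool_pos": TCP position; "tool_rot": TCP orientation; "contact_force": force on the tool from outside, world axes, zero at the start; "ft_torque": the same for the moment, N m; "gripper_width": opening from 0.0 (shut) to 1.0 (fully open).
Only numpy, scipy, OpenCV 4.12 (cv2) and the standard library are available. Lean on these libraries where they do the work, as an engineer would, in place of code of your own. Each camera call takes 0.05 s, during which the arm holds its last target.

## Working session

There is one attempt and no reset: what is moved stays moved. The work goes in short steps, Python scripts to look and compute and a tool call to move; the robot and the scene stay as the last step left them, time stands still between calls to the robot, and variables do not carry over. Pictures are saved under pics/ and viewed, and the job is handed in when it is done.

Besides the shell and the picture viewer there is one more tool, called after "Request:" as a command line: name --pt "numbers of a row" for each row, then --argument value for the rest. play_rows: Moves the arm, as the interface text tells. Its arguments: {"type":"object","properties":{"slide":{"type":"array","items":{"type":"array","items":{"type":"number"}}},"yaw":{"type":"array","items":{"type":"number"}},"grip":{"type":"array","items":{"type":"number"}}},"required":["slide","yaw","grip"]}

```bash
ls; mkdir -p pics; python3 - <<'E'
from plant import readout,cams,manip
import cv2
s=readout.state()
for k,v in s.items(): print(k,v)
print([ (a,getattr(manip,a)) for a in dir(manip) if a[0]!='_'])
for n in("side","top"):
    f=cams.grab_frame(n); cv2.imwrite(f"pics/{n}0.png",f["image"][:,:,::-1])
    print(n,f["mtx"],f["dist"],f["R"],f["t"])
E
```

```text
pics
time 0.0
joint_pos [ 1.13897529e+00  5.33717932e-02  1.61428190e+00  8.33222847e-06
  1.47602566e+00 -1.19015450e-01]
joint_vel [ 0.00087529 -0.00063247 -0.00052432 -0.00054791 -0.00105171 -0.00048874]
joint_efforts [-7.32244807e-04 -3.93673396e+01 -3.70182896e+01 -1.29215741e-04
  6.94948787e-03 -1.42197089e-05]
tool_pos [0.1920837  0.59411841 0.24106098]
tool_rot [-0.69776625  0.69918457 -0.11034681  0.1099399 ]
contact_force [-0.38901742 -0.29908432 -0.09533862]
ft_torque [ 0.04422168 -0.06131112  0.00693183]
gripper_width 0.9973180490225012
[('IKError', <class 'plant.IKError'>), ('finger_overhang', 0.011)]
side [[519.60851763   0.         318.80976841]
 [  0.         519.60851763 198.0187614 ]
 [  0.           0.           1.        ]] [0.03697328 0.         0.         0.         0.        ] [[ 0.93944534 -0.34213775 -0.01960139]
 [-0.21666063 -0.54864697 -0.80749283]
 [ 0.26551954  0.76284223 -0.58955162]] [-0.51913998  0.15969165  1.30971386]
top [[506.61067267   0.         318.7469715 ]
 [  0.         506.61067267 197.26414991]
 [  0.           0.           1.        ]] [-0.08037317  0.          0.          0.          0.        ] [[-0.02756402 -0.99961007 -0.00446455]
 [-0.9974118   0.02779956 -0.06630907]
 [ 0.06640733  0.00262525 -0.99778914]] [-0.0137003   0.56115138  1.68705412]
```

View pics/side0.png

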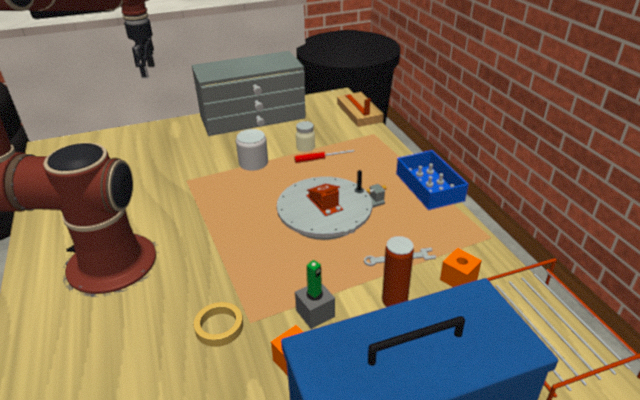

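View pics/top0.png

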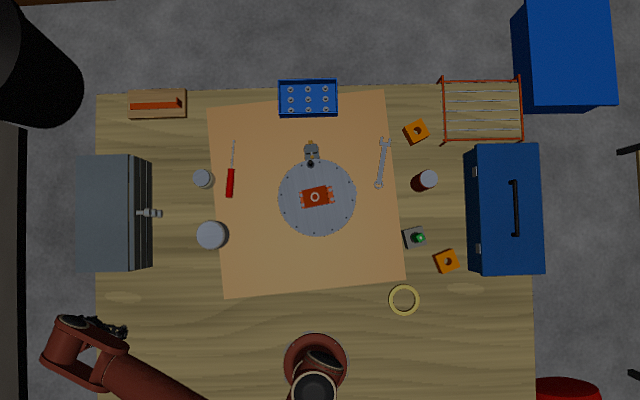

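```bash
cat > h.py <<'E'
import numpy as np, cv2
from scipy.spatial.transform import Rotation as Rn
from plant import readout,cams,manip
def ray(f,uv):
    p=cv2.undistortPoints(np.array([[uv]],float),f["mtx"],np.array(f["dist"]))[0,0]
    R=np.array(f["R"]);t=np.array(f["t"])
    d=R.T@np.array([p[0],p[1],1]); return -R.T@t, d/np.linalg.norm(d)
def onz(f,uv,z):
    c,d=ray(f,uv); return c+d*(z-c[2])/d[2]
def tri(f1,u1,f2,u2):
    c1,d1=ray(f1,u1);c2,d2=ray(f2,u2)
    s=np.linalg.lstsq(np.c_[d1,-d2],c2-c1,rcond=None)[0]
    a=c1+d1*s[0];b=c2+d2*s[1]; return (a+b)/2,np.linalg.norm(a-b)
def proj(f,X):
    r=cv2.Rodrigues(np.array(f["R"]))[0]
    return cv2.projectPoints(np.array(X,float).reshape(-1,3),r,np.array(f["t"]),f["mtx"],np.array(f["dist"]))[0][:,0]
def crop(f,u0,v0,u1,v1,k,name):
    im=f["image"][v0:v1,u0:u1,::-1]; im=cv2.resize(im,None,fx=k,fy=k,interpolation=cv2.INTER_CUBIC); cv2.imwrite(name,im)
def blobs(f,lo,hi,box=None,amin=15):
    hsv=cv2.cvtColor(f["image"],cv2.COLOR_RGB2HSV); m=cv2.inRange(hsv,np.array(lo),np.array(hi))
    if box: 
        k=np.zeros_like(m);k[box[1]:box[3],box[0]:box[2]]=1;m=m*k
    n,l,st,c=cv2.connectedComponentsWithStats(m)
    return [(c[i].round(2).tolist(),st[i].tolist()) for i in range(1,n) if st[i][4]>=amin],m
def tool():
    s=readout.state(); q=s["tool_rot"]; return np.array(s["tool_pos"]),Rn.from_quat([q[1],q[2],q[3],q[0]]).as_matrix(),s
E
python3 - <<'E'
from h import *
fs=cams.grab_frame("side");ft=cams.grab_frame("top")
crop(ft,265,130,445,280,4,"pics/t1.png")
crop(fs,265,140,405,250,5,"pics/s1.png")
crop(fs,280,240,420,340,5,"pics/s2.png")
print("T");p,R,s=tool();print(p,R)
for n,f in(("s",fs),("t",ft)):
    print(n,"green",blobs(f,(45,80,30),(85,255,255))[0])
    print("origin-ish",onz(f,(317,198),.049))
E
```

```text
T
[0.19217911 0.5943414  0.24154009] [[ 9.51457814e-01 -5.15551157e-04  3.07778757e-01]
 [-3.07779154e-01 -1.12406371e-03  9.51457161e-01]
 [-1.44561908e-04 -9.99999235e-01 -1.22817510e-03]]
s green [([313.54, 279.85], [307, 260, 15, 39, 418])]
origin-ish [0.54912741 0.00219044 0.049     ]
t green [([418.65, 237.36], [412, 233, 13, 10, 72])]
origin-ish [ 0.55625608 -0.02348474  0.049     ]
```

View pics/t1.png

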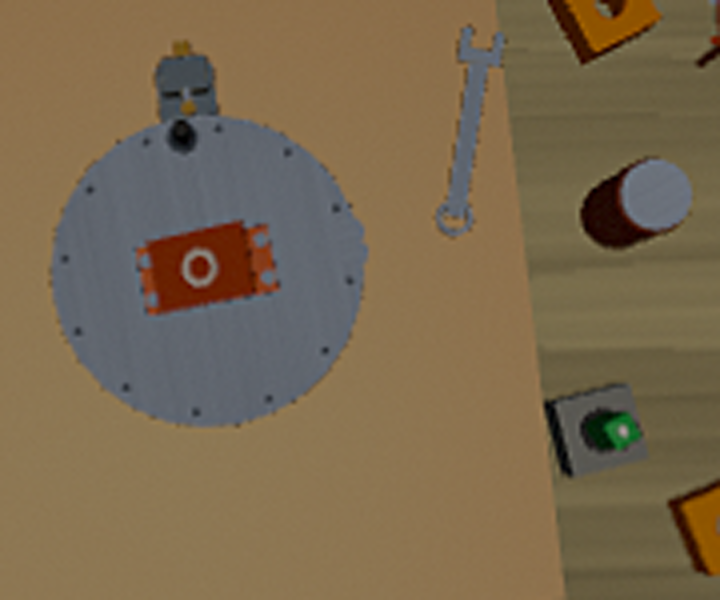

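View pics/s1.png

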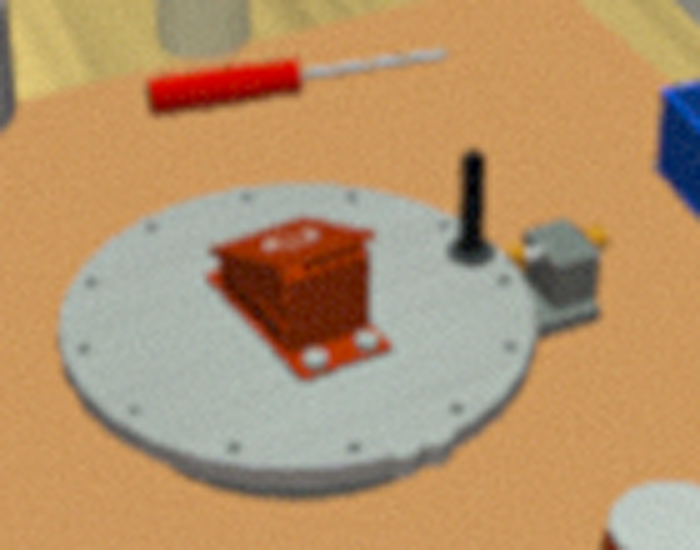

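View pics/s2.png

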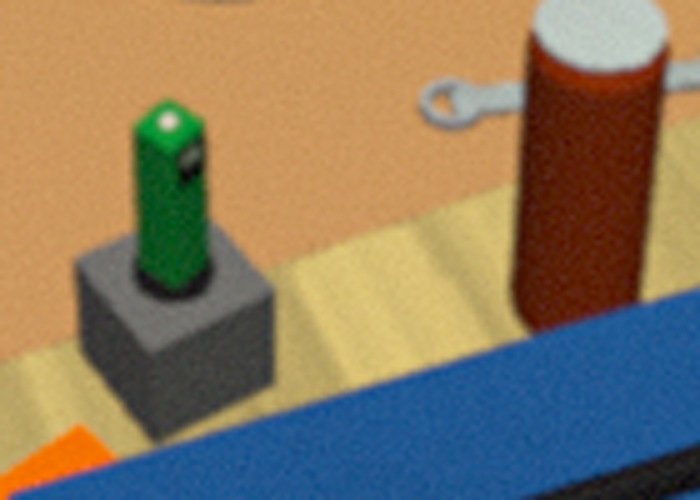

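```bash
python3 - <<'E'
from h import *
fs=cams.grab_frame("side");ft=cams.grab_frame("top")
# disc mask in top: low saturation, bright
hsv=cv2.cvtColor(ft["image"],cv2.COLOR_RGB2HSV)
m=((hsv[...,1]<90)&(hsv[...,2]>70)).astype(np.uint8)*255
k=np.zeros_like(m);k[155:242,270:362]=1;m*=k
m=cv2.morphologyEx(m,cv2.MORPH_OPEN,np.ones((5,5)))
c=max(cv2.findContours(m,cv2.RETR_EXTERNAL,cv2.CHAIN_APPROX_NONE)[0],key=cv2.contourArea)
P=np.array([onz(ft,p[0]+0.0,.049) for p in c.astype(float)])
# robust circle fit
g=np.ones(len(P),bool)
for i in range(6):
    A=np.c_[2*P[g,:2],np.ones(g.sum())];s=np.linalg.lstsq(A,(P[g,:2]**2).sum(1),rcond=None)[0]
    r=np.sqrt(s[2]+s[0]**2+s[1]**2);e=np.hypot(P[:,0]-s[0],P[:,1]-s[1])-r;g=abs(e)<.0025
ax=s[:2];print("axis",ax,r,g.mean())
for n,f,b in(("t",ft,(300,155,322,172)),("s",fs,(350,165,370,195))):
    print(n,"dark",blobs(f,(0,0,0),(180,255,60),b,4)[0])
    print(n,"ring",blobs(f,(0,0,130),(180,110,255),(308,188,326,208) if n=="t" else (312,180,335,195),4)[0])
    print(n,'prj axis',proj(f,[[*ax,.049]]))
b,m2=blobs(ft,(0,0,60),(180,80,200),(300,138,323,158),5);print("block",b,[onz(ft,x[0],.046) for x in b])
# stand
for n,f,bx in(("t",ft,(395,220,432,252)),):
    b,_=blobs(f,(0,0,75),(180,60,255),bx,5);print("stand",b)
gt=blobs(ft,(45,80,30),(85,255,255))[1];gs=blobs(fs,(45,80,30),(85,255,255))[1]
crop(fs,300,255,330,300,12,"pics/g1.png");crop(ft,395,220,435,255,14,"pics/g2.png");crop(ft,295,135,330,175,14,"pics/g3.png")
E
```

```text
axis [ 0.55789695 -0.02136739] 0.12697839484960505 0.515358361774744
t dark [([310.15, 163.59], [307, 160, 7, 8, 41])]
t ring [([314.24, 196.24], [311, 193, 8, 8, 21])]
t prj axis [[316.3463505  197.52279527]]
s dark [([358.93, 181.9], [356, 171, 6, 21, 69])]
s ring [([321.9, 182.35], [312, 180, 23, 8, 124]), ([318.5, 188.5], [318, 188, 2, 2, 4])]
s prj axis [[322.97495415 202.05503046]]
block [([310.9, 150.35], [303, 144, 16, 14, 164])] [array([ 0.71623841, -0.00747589,  0.046     ])]
stand [([414.13, 237.18], [404, 226, 23, 23, 233]), ([420.4, 237.2], [420, 236, 2, 3, 5])]
```

View pics/g1.png

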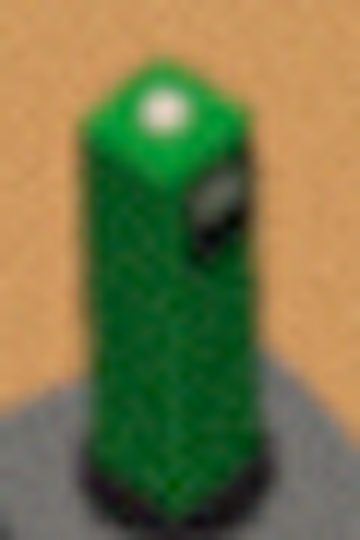

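View pics/g2.png

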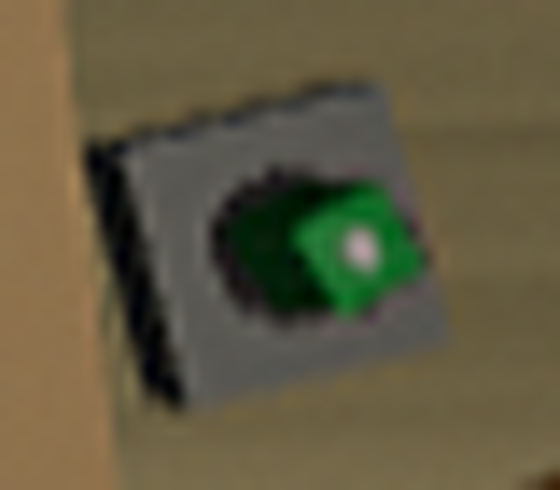

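View pics/g3.png

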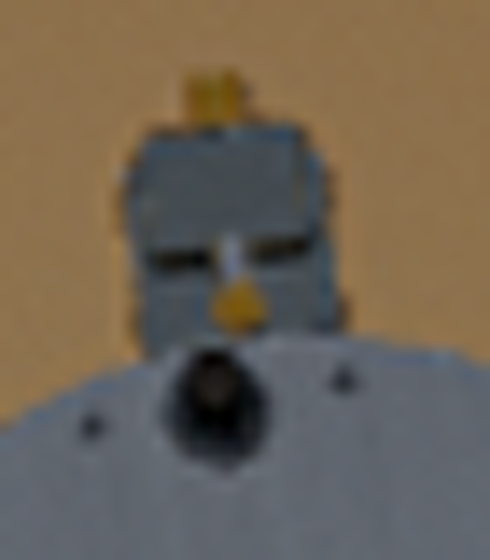

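```bash
python3 - <<'E'
from h import *
fs=cams.grab_frame("side");ft=cams.grab_frame("top")
cv=lambda x,y,u0,v0,k:(u0+(x+.5)/k-.5,v0+(y+.5)/k-.5)
ax=np.array([.5579,-.0214])
h=cv(212,385,295,135,14);H=onz(ft,h,.115);print("handle",H,np.degrees(np.arctan2(H[1]-ax[1],H[0]-ax[0])),np.hypot(*(H[:2]-ax)))
print(tri(fs,cv(473,155,265,140,5),ft,h))
r=cv(199,267,265,130,4);print("ring",onz(ft,r,.095),proj(fs,[onz(ft,r,.095)]), cv(292,240,265,140,5))
# block top corners
for z in [.046]:
  C=[onz(ft,cv(x,y,295,135,14),z) for x,y in((145,130),(312,130),(335,250),(140,250))]; print("blk",C)
g=cv(360,250,395,220,14);print("gauge",onz(ft,g,.156),tri(fs,cv(162,110,300,255,12),ft,g))
C=[onz(ft,cv(x,y,395,220,14),.150)for x,y in((370,183),(430,263),(348,318),(293,232))];C=np.array(C);print(C.mean(0))
for i in range(4):
    d=C[(i+1)%4]-C[i];print(np.degrees(np.arctan2(d[1],d[0]))%90,np.linalg.norm(d))
S=np.array([onz(ft,cv(x,y,395,220,14),.06)for x,y in((128,148),(378,85),(450,340),(190,408))]);print("stand",S.mean(0),[np.linalg.norm(S[i]-S[i-1]) for i in range(4)])
print(onz(ft,cv(290,248,395,220,14),.066))
E
```

```text
handle [ 0.66761508 -0.00366734  0.115     ] 9.181012986811657 0.11113885760617005
(array([ 0.66919317, -0.00411924,  0.1133927 ]), np.float64(0.002859594640681858))
ring [ 0.5587277  -0.01547032  0.095     ] [[322.2427203  186.96052955]] (323.0, 187.6)
blk [array([0.73882344, 0.01200104, 0.046     ]), array([ 0.73768387, -0.0278206 ,  0.046     ]), array([ 0.70864628, -0.03250892,  0.046     ]), array([0.70996859, 0.01392378, 0.046     ])]
gauge [ 0.41855447 -0.3394612   0.156     ] (array([ 0.41865321, -0.34087008,  0.14913188]), np.float64(0.0004688087454774175))
[ 0.41866612 -0.34070232  0.15      ]
35.04680341227166 0.022076303494790627
31.759167883252445 0.022010056611546012
30.753788926660572 0.02251294774737976
30.437419861196375 0.02035440936065745
stand [ 0.41844137 -0.34101207  0.06      ] [np.float64(0.06229738651997879), np.float64(0.06077669882611809), np.float64(0.061837890196207966), np.float64(0.06324912165735937)]
[ 0.41785916 -0.34066345  0.066     ]
```

Request:
play_rows --pt "3.7 0 -2.5" --pt "3.7 0 -2.5" --pt "3.7 0 -2.5" --pt "3.7 0 -2.5" --pt "3.7 0 -2.5" --pt "3.7 0 -2.5" --pt "3.7 0 -2.5" --pt "3.7 0 -2.5" --pt "3.7 0 -2.5" --pt "3.7 0 -2.5" --pt "3.7 0 -2.5" --pt "3.7 0 -2.5" --yaw '[0, 0, 0, 0, 0, 0, 0, 0, 0, 0, 0, 0]' --grip '[-1, -1, -1, -1, -1, -1, -1, -1, -1, -1, -1, -1]'

```text
time: 1.6
tool_pos: [0.5234, 0.1709, 0.2426]
tool_rot: [0.699, -0.698, 0.11, -0.11]
contact_force: [0.2, 0.9, 0.2]
gripper_width: 1.0
```

```bash
cat >> h.py <<'E'
def go(target,zang=None):
    p,R,s=tool(); d=(R.T@(np.array(target)-p))*100
    za=np.degrees(np.arctan2(R[1,2],R[0,2])); 
    print("t %.2f p"%s["time"],p.round(4),"zang %.2f"%za,"slide",d.round(2), "yaw",None if zang is None else round(-((zang-za+180)%360-180),2),"F",np.round(s["contact_force"],2),"w %.3f"%s["gripper_width"],"j",np.round(s["joint_pos"],2))
E
python3 -c "
from h import *
go([.668,-.0038,.2])"
```

```text
t 1.60 p [0.5234 0.1709 0.2426] zang 72.07 slide [ 19.14   4.26 -12.17] yaw None F [0.21 0.92 0.21] w 1.000 j [ 0.18 -0.13  1.79  0.    1.48 -1.08]
```

Request:
play_rows --pt "3.6 0.8 -2.3" --pt "3.6 0.8 -2.3" --pt "3.6 0.8 -2.3" --pt "3.6 0.8 -2.3" --pt "3.6 0.8 -2.3" --pt "0 0 0" --pt "0 0 0" --yaw '[0, 0, 0, 0, 0, 0, 0]' --grip '[-1, -1, -1, -1, -1, -1, -1]'

```text
time: 2.3
tool_pos: [0.6583, 0.0071, 0.2015]
tool_rot: [0.698, -0.698, 0.111, -0.11]
contact_force: [0.5, -0.4, 0.1]
gripper_width: 1.0
```

```bash
python3 -c "
from h import *
go([.668,-.0038,.082])
f=cams.grab_frame('side');crop(f,300,110,400,220,7,'pics/a1.png')"
```

```text
t 2.30 p [0.6583 0.0071 0.2015] zang 71.99 slide [ 1.28 11.95 -0.74] yaw None F [ 0.45 -0.38  0.06] w 1.000 j [-0.1   0.16  1.57  0.    1.42 -1.36]
```

View pics/a1.png

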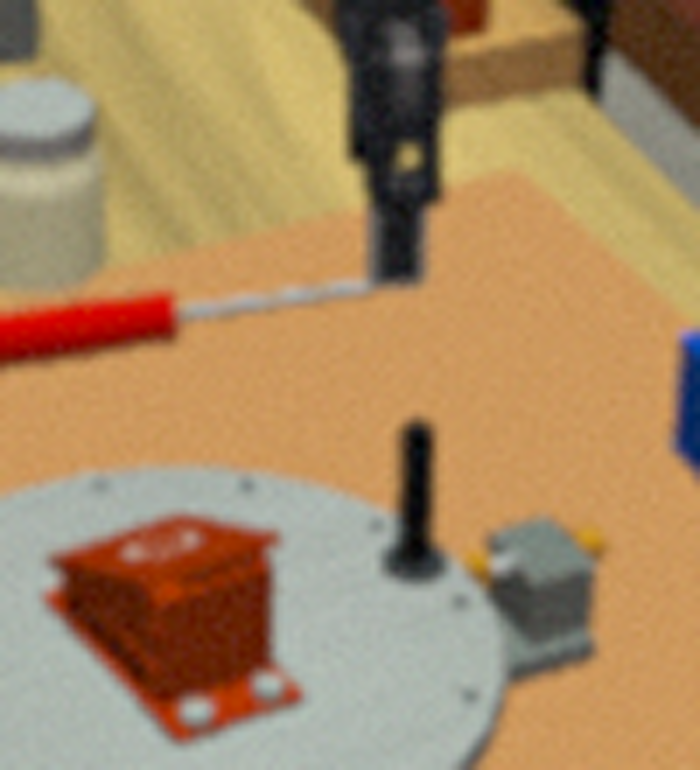

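Request:
play_rows --pt "1.3 0 -0.75" --pt "0 2.4 0" --pt "0 2.4 0" --pt "0 2.4 0" --pt "0 2.4 0" --pt "0 2.3 0" --pt "0 0 0" --pt "0 0 0" --pt "0 0 0" --pt "0 0 0" --pt "0 0 0" --pt "0 0 0" --yaw '[0, 0, 0, 0, 0, 0, 0, 0, 0, 0, 0, 0]' --grip '[-1, -1, -1, -1, -1, -1, -1, 1, 1, 1, 1, 1]'

```text
time: 3.55
tool_pos: [0.6691, -0.0034, 0.0844]
tool_rot: [0.699, -0.698, 0.109, -0.111]
contact_force: [0.3, -7.5, 7.5]
gripper_width: 0.144
```

```bash
python3 -c "
from h import *
go([.668,-.0038,.082])
f=cams.grab_frame('side');crop(f,300,110,400,220,7,'pics/a2.png')"
```

```text
t 3.55 p [ 0.6691 -0.0034  0.0844] zang 72.08 slide [-0.09  0.24 -0.08] yaw None F [ 0.29 -7.51  7.47] w 0.144 j [-0.12  0.29  1.62  0.    1.23 -1.37]
```

View pics/a2.png

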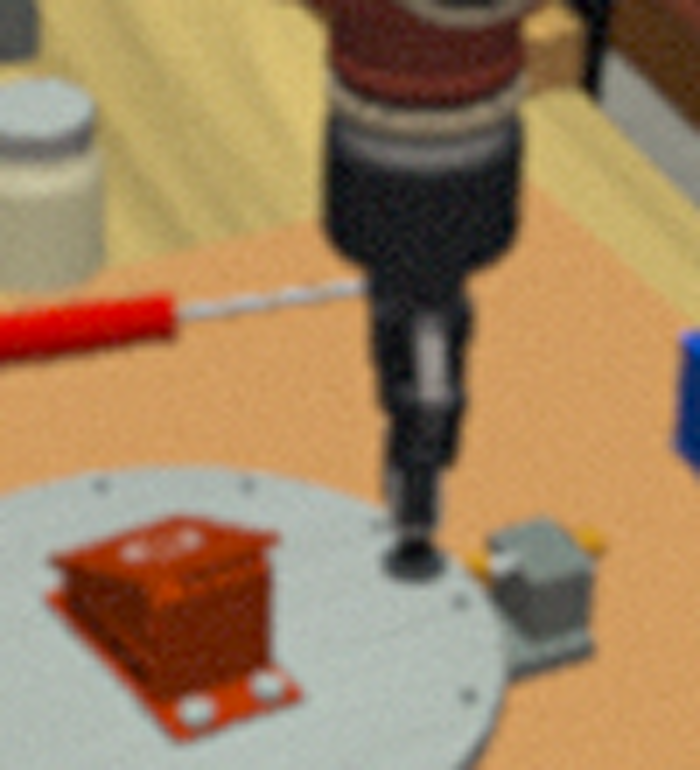

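Request:
play_rows --pt "-0.405 0 0.725" --pt "-0.405 0 0.725" --pt "-0.405 0 0.725" --pt "-0.405 0 0.725" --pt "-0.405 0 0.725" --pt "-0.405 0 0.725" --pt "-0.405 0 0.725" --pt "-0.405 0 0.725" --pt "-0.405 0 0.725" --pt "-0.405 0 0.725" --pt "0 0 0" --yaw '[-4.25, -4.25, -4.25, -4.25, -4.25, -4.25, -4.25, -4.25, -4.25, -4.25, 0]' --grip '[1, 1, 1, 1, 1, 1, 1, 1, 1, 1, 1]'

```text
time: 4.7
tool_pos: [0.6271, 0.0667, 0.0844]
tool_rot: [-0.69, 0.691, 0.151, -0.151]
contact_force: [-1.8, -2.5, 3.9]
gripper_width: 0.148
```

```bash
cat >> h.py <<'E'
AX=np.array([.5579,-.0214])
E
python3 -c "
from h import *
p,R,s=tool();d=p[:2]-AX;print(np.hypot(*d),np.degrees(np.arctan2(d[1],d[0])))
a=np.radians(94.45);go([AX[0]+.112*np.cos(a),AX[1]+.112*np.sin(a),.0844],72.08+85.25)
"
```

```text
0.11205416082716306 51.8480106076558
t 4.70 p [0.6271 0.0667 0.0844] zang 114.67 slide [-6.1   0.    5.39] yaw -42.66 F [-1.84 -2.55  3.91] w 0.148 j [-0.01  0.21  1.72 -0.    1.21 -2.01]
```

Request:
play_rows --pt "-0.405 0 0.725" --pt "-0.405 0 0.725" --pt "-0.405 0 0.725" --pt "-0.405 0 0.725" --pt "-0.405 0 0.725" --pt "-0.405 0 0.725" --pt "-0.405 0 0.725" --pt "-0.405 0 0.725" --pt "-0.405 0 0.725" --pt "-0.405 0 0.725" --pt "0 0 0" --pt "0 0 0" --yaw '[-4.25, -4.25, -4.25, -4.25, -4.25, -4.25, -4.25, -4.25, -4.25, -4.25, 0, 0]' --grip '[1, 1, 1, 1, 1, 1, 1, 1, 1, 1, 1, 1]'

```text
time: 5.9
tool_pos: [0.5494, 0.089, 0.0844]
tool_rot: [-0.589, 0.59, 0.39, -0.392]
contact_force: [-5.4, -5.8, 8.2]
gripper_width: 0.146
```

```bash
python3 -c "
from h import *
p,R,s=tool();d=p[:2]-AX;print(np.hypot(*d),np.degrees(np.arctan2(d[1],d[0])))
a=np.radians(94.45);go([AX[0]+.112*np.cos(a),AX[1]+.112*np.sin(a),.0844],72.08+85.25)
f=cams.grab_frame('top');crop(f,265,130,375,250,6,'pics/b1.png')
"
```

```text
0.11072557878625672 94.39561804008463
t 5.90 p [0.5494 0.089  0.0844] zang 157.07 slide [ 0.11 -0.    0.07] yaw -0.26 F [-5.39 -5.84  8.18] w 0.146 j [ 0.03  0.04  1.9  -0.    1.2  -2.71]
```

View pics/b1.png

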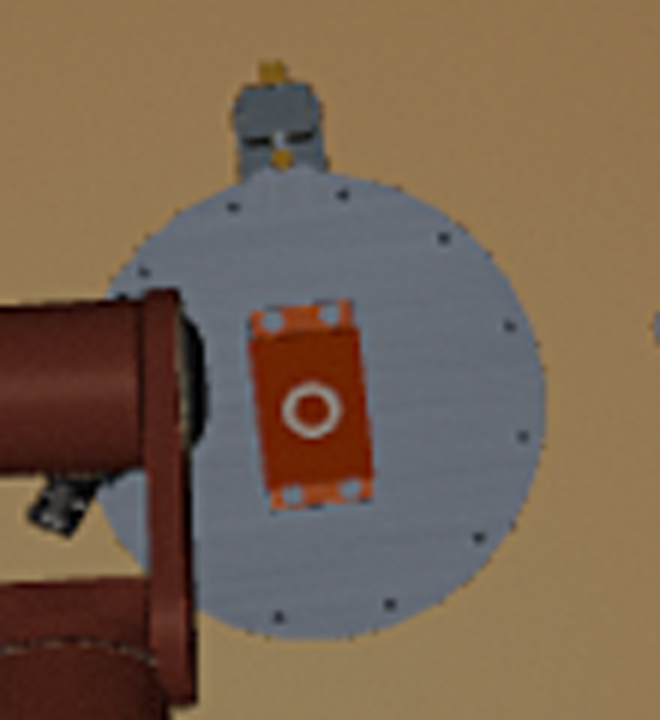

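Request:
play_rows --pt "0 0 0" --pt "0 0 0" --pt "0 0 0" --pt "0 0 0" --pt "0 -3 0" --pt "0 -3 0" --pt "0 -3 0" --pt "0 -3 0" --pt "0 -2 0" --pt "0 0 0" --yaw '[0, 0, 0, 0, 0, 0, 0, 0, 0, 0]' --grip '[-1, -1, -1, -1, -1, -1, -1, -1, -1, -1]'

```text
time: 6.95
tool_pos: [0.5518, 0.0908, 0.2274]
tool_rot: [-0.588, 0.591, 0.393, -0.388]
contact_force: [0.6, 0.2, -0.1]
gripper_width: 0.993
```

```bash
python3 -c "
from h import *
go([.4185,-.3408,.22],32)
"
```

```text
t 6.95 p [0.5518 0.0908 0.2274] zang 157.08 slide [-44.94   0.63  -4.52] yaw 125.08 F [ 0.64  0.16 -0.09] w 0.993 j [ 0.03 -0.1   1.79  0.    1.45 -2.71]
```

Request:
play_rows --pt "0 0 0" --pt "0 0 0" --pt "0 0 0" --pt "0 0 0" --pt "0 0 0" --pt "0 0 0" --pt "0 0 0" --pt "0 0 0" --pt "0 0 0" --pt "0 0 0" --pt "0 0 0" --pt "0 0 0" --yaw '[8.5, 8.5, 8.5, 8.5, 8.5, 8.5, 8.5, 8.5, 8.5, 8.5, 8.5, 8.5]' --grip '[-1, -1, -1, -1, -1, -1, -1, -1, -1, -1, -1, -1]'

```text
time: 8.15
tool_pos: [0.5489, 0.0906, 0.221]
tool_rot: [-0.674, 0.674, -0.215, 0.213]
contact_force: [-0.6, -0.2, -0.5]
gripper_width: 0.999
```

Request:
play_rows --pt "0 0 0" --pt "0 0 0" --pt "0 0 0" --pt "0 0 0" --yaw '[8, 8, 7, 0]' --grip '[-1, -1, -1, -1]'

```text
time: 8.55
tool_pos: [0.549, 0.0906, 0.2212]
tool_rot: [-0.618, 0.619, -0.343, 0.341]
contact_force: [-0.8, -0.8, 0.6]
gripper_width: 0.994
```

```bash
python3 -c "
from h import *
go([.4185,-.3408,.22],32)
f=cams.grab_frame('top');crop(f,265,130,375,250,6,'pics/b2.png')
f=cams.grab_frame('side');crop(f,265,140,405,250,5,'pics/b3.png')
"
```

```text
t 8.55 p [0.549  0.0906 0.2212] zang 32.10 slide [ 29.61   0.16 -33.97] yaw 0.1 F [-0.82 -0.82  0.58] w 0.994 j [ 0.03 -0.1   1.79  0.    1.45 -0.53]
```

View pics/b3.png

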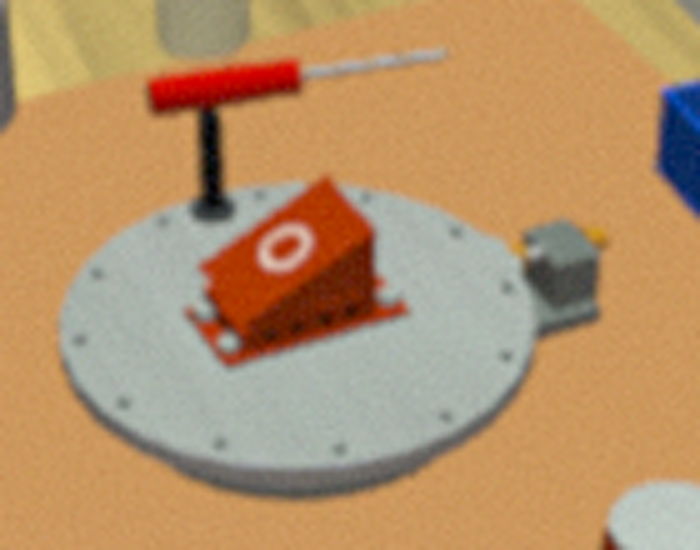

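View pics/b2.png

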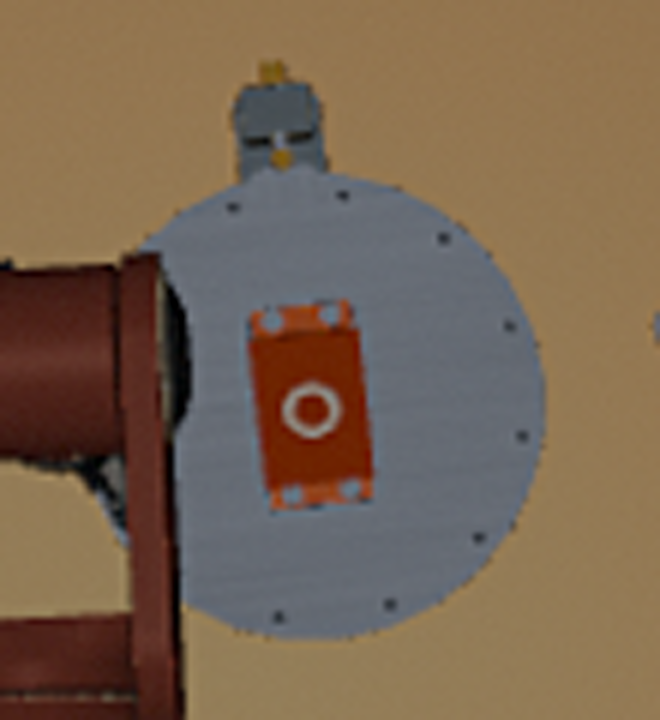

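Request:
play_rows --pt "3 0 -3.4" --pt "3 0 -3.4" --pt "3 0 -3.4" --pt "3 0 -3.4" --pt "3 0 -3.4" --pt "3 0 -3.4" --pt "3 0 -3.4" --pt "3 0 -3.4" --pt "3 0 -3.4" --pt "2 0 -2.5" --pt "0 0 0" --yaw '[0, 0, 0, 0, 0, 0, 0, 0, 0, 0, 0]' --grip '[-1, -1, -1, -1, -1, -1, -1, -1, -1, -1, -1]'

```text
time: 9.75
tool_pos: [0.4218, -0.334, 0.2227]
tool_rot: [-0.618, 0.618, -0.344, 0.343]
contact_force: [0.5, -0.0, -0.8]
gripper_width: 1.004
```

```bash
python3 - <<'E'
from h import *
go([.4185,-.3408,.112],32)
ft=cams.grab_frame('top');fs=cams.grab_frame('side')
crop(fs,250,190,370,310,6,'pics/c1.png')
crop(ft,265,130,375,250,6,'pics/c2.png')
crop(fs,295,165,350,220,12,'pics/c3.png')
print(proj(fs,[[.4185,-.3408,.22]]))
E
```

```text
t 9.75 p [ 0.4218 -0.334   0.2227] zang 31.91 slide [ 0.41 11.08 -0.63] yaw -0.09 F [ 0.54 -0.   -0.75] w 1.004 j [-0.81 -0.14  1.84 -0.    1.45 -1.36]
[[311.90778862 237.50852006]]
```

View pics/c1.png

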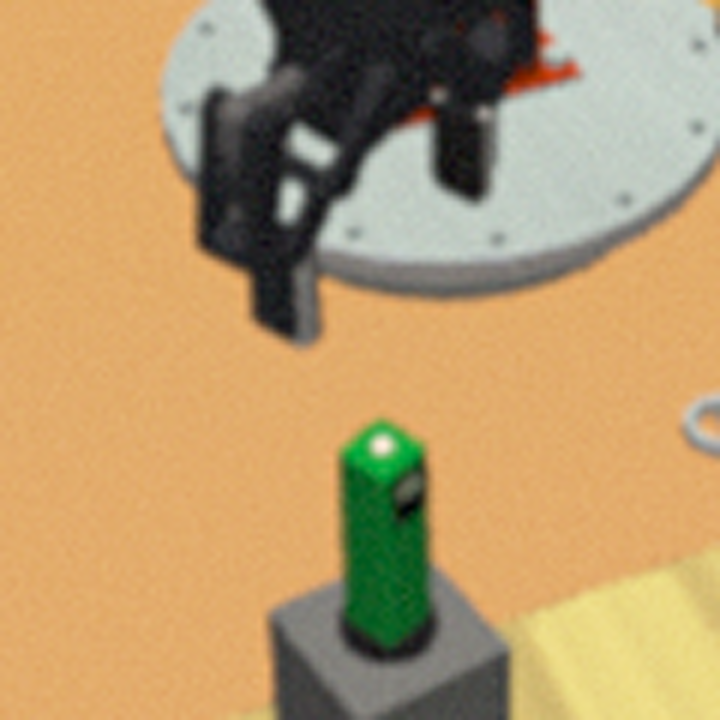

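View pics/c2.png

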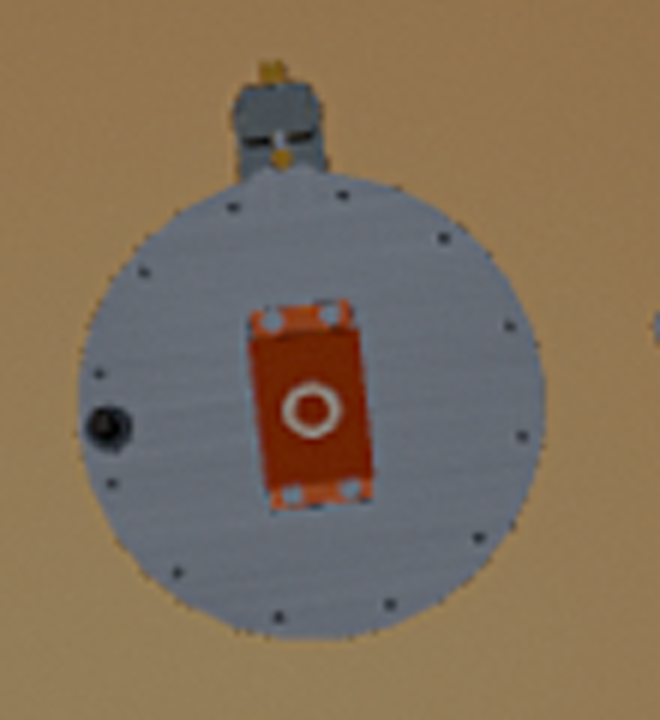

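View pics/c3.png

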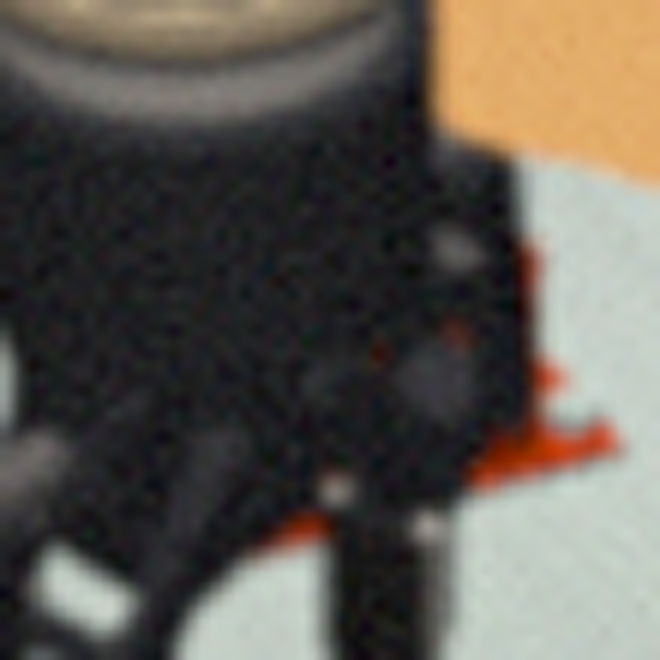

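Request:
play_rows --pt "0.4 0 -0.6" --pt "0 2.2 0" --pt "0 2.2 0" --pt "0 2.2 0" --pt "0 2.2 0" --pt "0 2.2 0" --pt "0 0 0" --pt "0 0 0" --yaw '[0, 0, 0, 0, 0, 0, 0, 0]' --grip '[-1, -1, -1, -1, -1, -1, -1, -1]'

```text
time: 10.65
tool_pos: [0.4206, -0.3368, 0.1134]
tool_rot: [0.619, -0.619, 0.342, -0.342]
contact_force: [1.0, 0.8, 1.1]
gripper_width: 1.003
```

```bash
python3 - <<'E'
from h import *
go([.4185,-.3408,.112],32)
ft=cams.grab_frame('top');fs=cams.grab_frame('side')
crop(fs,270,210,370,320,7,'pics/d1.png')
cv=lambda x,y,u0,v0,k:(u0+(x+.5)/k-.5,v0+(y+.5)/k-.5)
r=cv(311.5,410,265,130,6);print(onz(ft,r,.095),tri(fs,cv(285.5,248,265,140,5),ft,r))
h=cv(108,426,265,130,6);H=onz(ft,h,.115);d=H[:2]-AX;print(H,np.degrees(np.arctan2(d[1],d[0])),np.hypot(*d))
m=cv2.inRange(cv2.cvtColor(ft["image"],cv2.COLOR_RGB2HSV),np.array((0,0,100)),np.array((180,120,255)))
k=np.zeros_like(m);k[190:206,308:326]=255;m&=k
b=cv2.findContours(m,cv2.RETR_EXTERNAL,cv2.CHAIN_APPROX_NONE)[0];e=max(b,key=cv2.contourArea);print(cv2.fitEllipse(e),r)
# disc outline refit
hsv=cv2.cvtColor(ft["image"],cv2.COLOR_RGB2HSV)
# plate edges in crop c2
for a,bb in(((249,340),(270,487)),((358,330),(372,478))):
    A=onz(ft,cv(*bb,265,130,6),.077);B=onz(ft,cv(*a,265,130,6),.113);print("edge",np.degrees(np.arctan2(B[1]-A[1],B[0]-A[0])),np.linalg.norm(B-A))
E
```

```text
t 10.65 p [ 0.4206 -0.3368  0.1134] zang 32.17 slide [ 0.22  0.14 -0.39] yaw 0.17 F [0.97 0.75 1.08] w 1.003 j [-0.81 -0.04  1.93 -0.    1.25 -1.37]
[ 0.55357043 -0.02216673  0.095     ] (array([ 0.55413224, -0.02229259,  0.09328016]), np.float64(0.00093849473694894))
[0.54677669 0.08564064 0.115     ] 95.93269212287787 0.10761703654151178
((316.6236267089844, 197.89877319335938), (8.22477912902832, 9.18017864227295), 79.94893646240234) (316.5, 197.91666666666669)
edge 6.170675784427291 0.08531690536282382
edge 4.160135690585508 0.08542937052741402
```

View pics/d1.png

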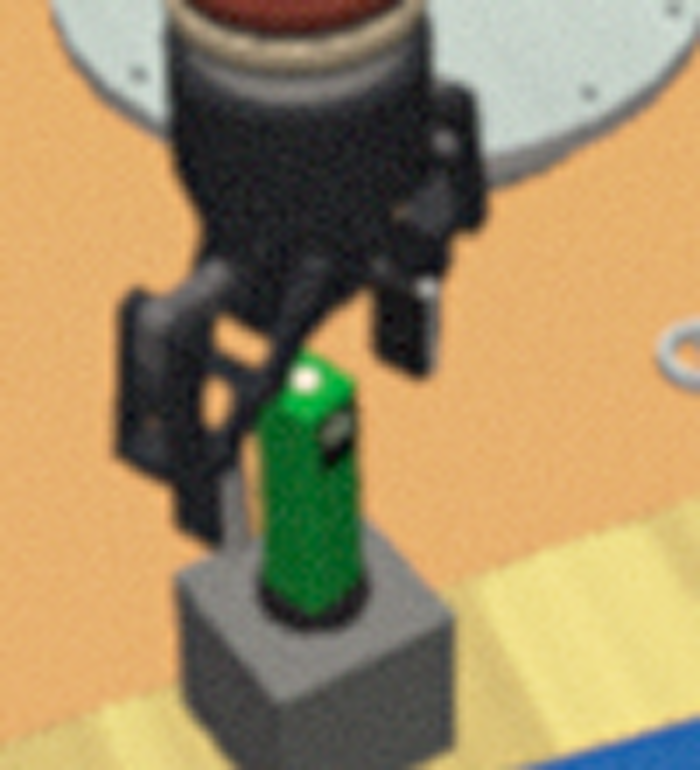

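Request:
play_rows --pt "0.2 0.1 -0.4" --pt "0 0 0" --pt "0 0 0" --pt "0 0 0" --pt "0 0 0" --pt "0 0 0" --pt "0 0 0" --pt "0 0 0" --yaw '[0, 0, 0, 0, 0, 0, 0, 0]' --grip '[-1, -1, 1, 1, 1, 1, 1, 1]'

```text
time: 11.55
tool_pos: [0.418, -0.3414, 0.1124]
tool_rot: [-0.619, 0.619, -0.342, 0.342]
contact_force: [0.1, -0.2, 1.4]
gripper_width: 0.271
```

```bash
python3 - <<'E'
from h import *
go([.4185,-.3408,.112],32)
fs=cams.grab_frame('side')
crop(fs,270,210,370,320,7,'pics/d2.png')
E
```

```text
t 11.55 p [ 0.418  -0.3414  0.1124] zang 32.08 slide [-0.03  0.04  0.07] yaw 0.08 F [ 0.09 -0.24  1.41] w 0.271 j [-0.82 -0.03  1.92 -0.    1.25 -1.38]
```

View pics/d2.png

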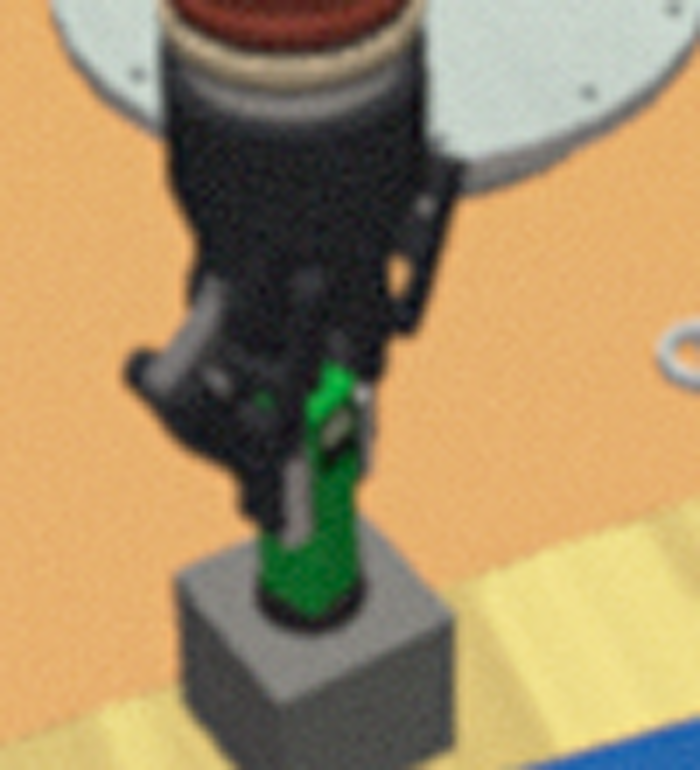

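Request:
play_rows --pt "0 -0.8 0" --pt "0 -0.8 0" --pt "0 -0.8 0" --pt "0 0 0" --pt "-0.5 0 0" --pt "-0.5 0 0" --pt "-0.5 0 0" --pt "-0.5 0 0" --pt "0 0 0" --yaw '[0, 0, 0, 0, 0, 0, 0, 0, 0]' --grip '[1, 1, 1, 1, 1, 1, 1, 1, 1]'

```text
time: 12.5
tool_pos: [0.4086, -0.3257, 0.1375]
tool_rot: [-0.618, 0.62, -0.34, 0.345]
contact_force: [3.5, -4.5, -1.1]
gripper_width: 0.276
```

```bash
python3 - <<'E'
from h import *
go([.418,-.3414,.1364],32)
fs=cams.grab_frame('side')
crop(fs,270,210,370,320,7,'pics/d3.png')
E
```

```text
t 12.50 p [ 0.4086 -0.3257  0.1375] zang 32.09 slide [ 1.83  0.13 -0.03] yaw 0.09 F [ 3.46 -4.53 -1.09] w 0.276 j [-0.82 -0.11  1.95 -0.    1.29 -1.38]
```

View pics/d3.png

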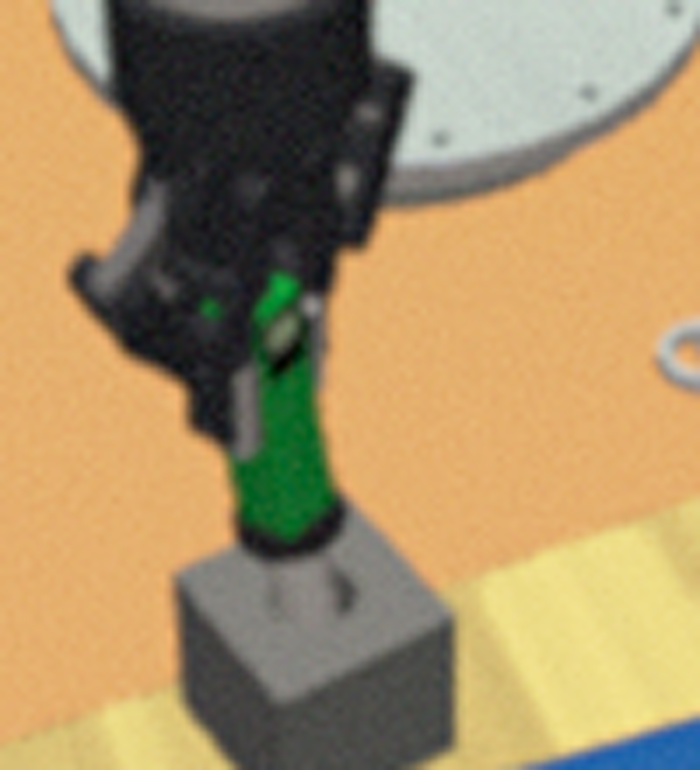

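Request:
play_rows --pt "-0.4 0 0" --pt "-0.4 0 0" --pt "-0.4 0 0" --pt "-0.4 0 0" --pt "-0.4 0 0" --pt "-0.3 0 0" --pt "0 0 0" --pt "0 0 0" --yaw '[0, 0, 0, 0, 0, 0, 0, 0]' --grip '[1, 1, 1, 1, 1, 1, 1, 1]'

```text
time: 13.35
tool_pos: [0.3964, -0.3063, 0.1377]
tool_rot: [-0.618, 0.619, -0.34, 0.345]
contact_force: [3.4, -4.4, -0.3]
gripper_width: 0.273
```

```bash
python3 - <<'E'
from h import *
go([.418,-.3414,.1364],32)
fs=cams.grab_frame('side')
crop(fs,250,200,350,310,7,'pics/d4.png')
ft=cams.grab_frame('top')
crop(ft,370,190,450,260,8,'pics/d5.png')
E
```

```text
t 13.35 p [ 0.3964 -0.3063  0.1377] zang 32.08 slide [ 4.12  0.16 -0.03] yaw 0.08 F [ 3.35 -4.39 -0.29] w 0.273 j [-0.81 -0.16  2.   -0.    1.3  -1.37]
```

View pics/d4.png

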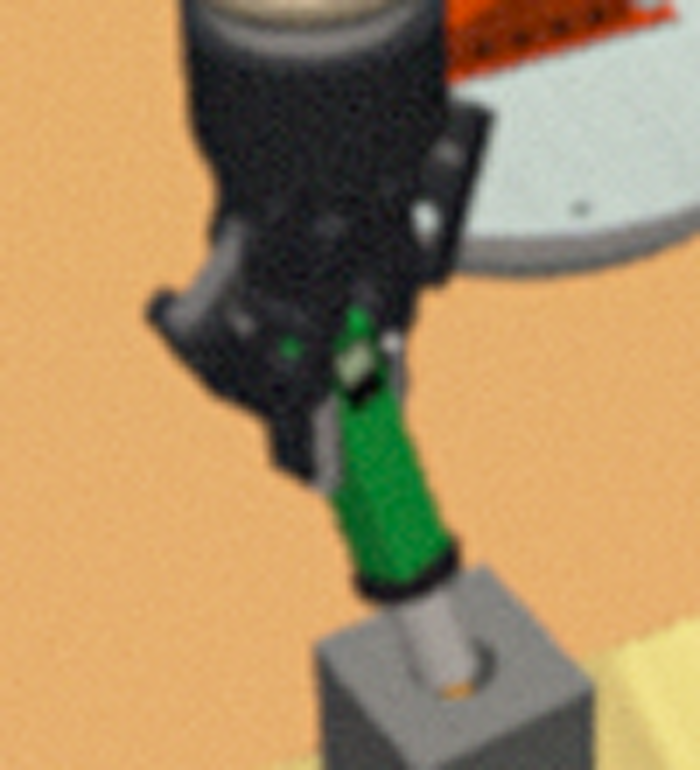

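View pics/d5.png

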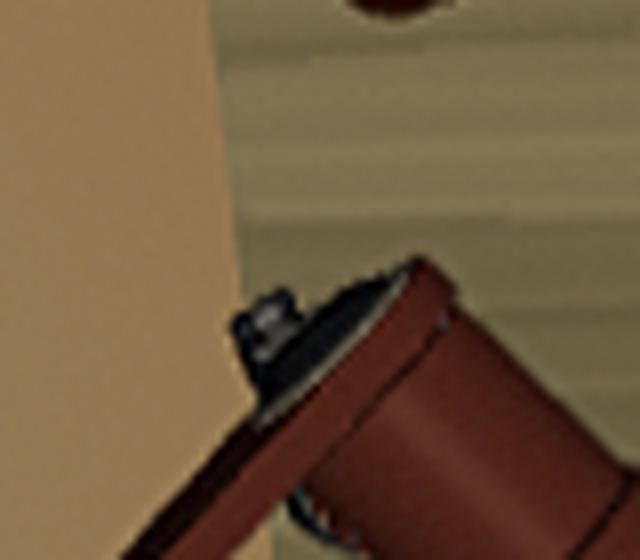

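Request:
play_rows --pt "0 -1.5 0" --pt "0 -1.5 0" --pt "0 -2 0" --pt "0 -2 0" --pt "0 -2 0" --pt "0 0 0" --pt "0 0 0" --yaw '[0, 0, 0, 0, 0, 0, 0]' --grip '[1, 1, 1, 1, 1, 1, 1]'

```text
time: 14.15
tool_pos: [0.395, -0.3047, 0.2264]
tool_rot: [0.619, -0.619, 0.342, -0.342]
contact_force: [0.7, 1.0, -3.3]
gripper_width: 0.272
```

```bash
python3 - <<'E'
from h import *
go([.5538,-.0222,.30],95)
fs=cams.grab_frame('side')
p=proj(fs,[tool()[0]])[0];print(p)
crop(fs,250,150,350,260,7,'pics/e1.png')
E
```

```text
t 14.15 p [ 0.395  -0.3047  0.2264] zang 32.08 slide [-15.5   -7.36  28.46] yaw -62.92 F [ 0.71  1.02 -3.27] w 0.272 j [-0.81 -0.25  1.92 -0.    1.47 -1.37]
[294.70887177 227.35167079]
```

View pics/e1.png

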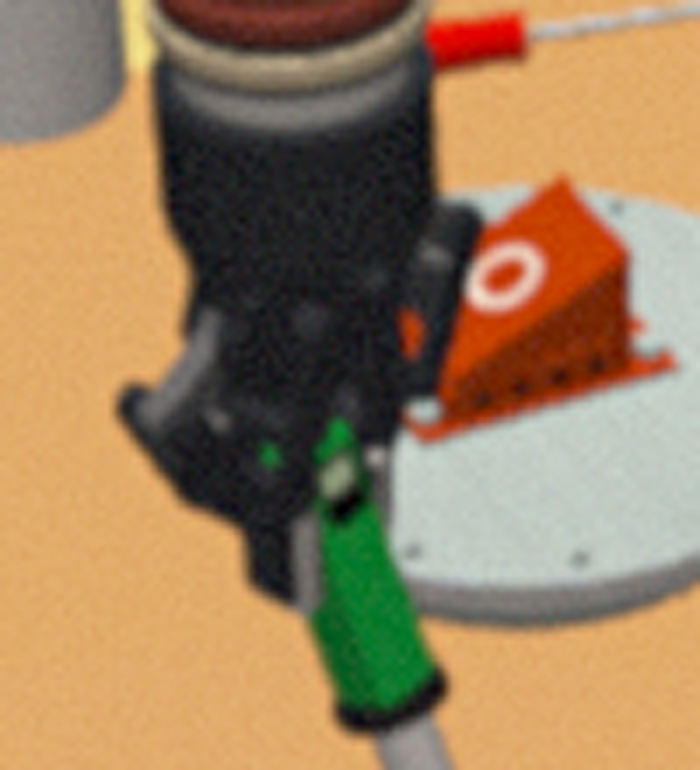

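Request:
play_rows --pt "0 -0.5 0" --pt "0 -0.5 0" --pt "0 -0.5 0" --pt "0 -0.5 0" --pt "0 0 0" --pt "0 0 0" --pt "0 0 0" --pt "0 0 0" --pt "0 0 0" --yaw '[-7.9, -7.9, -7.9, -7.9, -7.9, -7.9, -7.9, -7.6, 0]' --grip '[1, 1, 1, 1, 1, 1, 1, 1, 1]'

```text
time: 15.1
tool_pos: [0.3945, -0.3042, 0.2443]
tool_rot: [0.707, -0.706, -0.03, 0.031]
contact_force: [-0.2, 0.2, -3.0]
gripper_width: 0.273
```

Request:
play_rows --pt "1.2 0 2.6" --pt "1.2 0 2.6" --pt "1.2 0 2.6" --pt "1.2 0 2.6" --pt "1.2 0 2.6" --pt "1.2 0 2.6" --pt "1.2 0 2.6" --pt "1.2 0 2.6" --pt "1.2 0 2.6" --pt "0 0 0" --pt "0 0 0" --yaw '[0, 0, 0, 0, 0, 0, 0, 0, 0, 0, 0]' --grip '[1, 1, 1, 1, 1, 1, 1, 1, 1, 1, 1]'

```text
time: 16.2
tool_pos: [0.482, -0.0621, 0.2453]
tool_rot: [0.706, -0.706, -0.03, 0.031]
contact_force: [-0.1, 0.3, -2.3]
gripper_width: 0.272
```

```bash
python3 - <<'E'
from h import *
go([.4923,-.0276,.2193],95)
fs=cams.grab_frame('side')
crop(fs,230,100,350,210,6,'pics/e2.png')
E
```

```text
t 16.20 p [ 0.482  -0.0621  0.2453] zang 94.95 slide [1.33 2.6  3.34] yaw -0.05 F [-0.08  0.32 -2.33] w 0.272 j [-0.28 -0.29  1.92 -0.    1.51 -1.94]
```

View pics/e2.png

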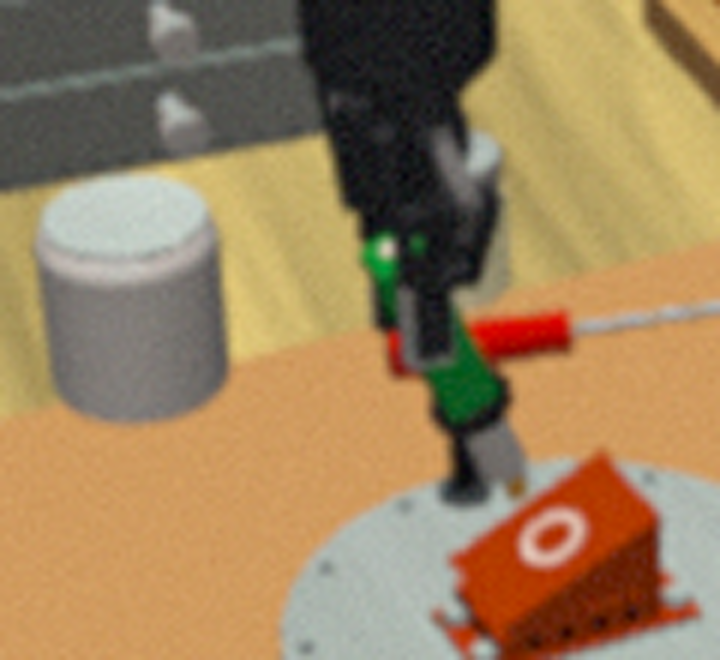

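```bash
cat >> h.py <<'E'
def onplane(f,uv):
    # intersect pixel ray with the plane through TCP spanned by tool x, y ; returns (x along tool x, height above TCP) mm
    p,R,s=tool();c,d=ray(f,uv);n=R[:,2];X=c+d*((p-c)@n)/(d@n);return np.array([(X-p)@R[:,0],X[2]-p[2]])*1000,X
E
python3 - <<'E'
from h import *
fs=cams.grab_frame('side')
crop(fs,285,130,325,190,12,'pics/e3.png')
cv=lambda x,y,u0,v0,k:(u0+(x+.5)/k-.5,v0+(y+.5)/k-.5)
a,_=onplane(fs,cv(387,248,230,100,6));b,X=onplane(fs,cv(516,492,230,100,6));print(a,b,X,np.degrees(np.arctan2(b[0]-a[0],a[1]-b[1])),np.linalg.norm(a-b))
E
```

```text
[-8.67746169 34.50953027] [ 43.6952559  -97.07283828] [ 0.52542745 -0.05924074  0.14859821] 21.703658787192087 141.62210724367472
```

View pics/e3.png

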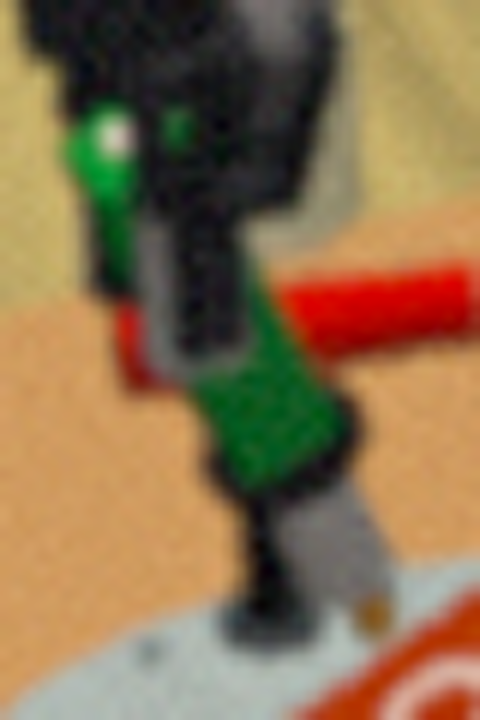

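```bash
cat > edge.py <<'E'
from h import *
def edges(n=6,v0=152,v1=166,u0=295,u1=320):
    fs=[cams.grab_frame('side')for _ in range(n)];im=np.mean([f["image"].astype(float) for f in fs],0);f=fs[0]
    sc=im[...,0]-im[...,1]  # red-green: bg positive, green negative
    L=[];Rr=[]
    for v in range(v0,v1):
        r=sc[v,u0:u1];g=np.where(r<-25)[0]
        if len(g)<3: continue
        j=g[-1]
        t=0 # crossing to bg
        if j+1<len(r): Rr.append((u0+j+(t-r[j])/(r[j+1]-r[j]),v))
        i=g[0]
        if i>0: L.append((u0+i-(t-r[i])/(r[i-1]-r[i]),v))
    return f,np.array(L),np.array(Rr),im
if __name__=="__main__":
    f,L,Rr,im=edges()
    for n,E in(("L",L),("R",Rr)):
        print(n,E.round(1).tolist())
    cv2.imwrite('pics/f1.png',cv2.resize(im[130:190,280:330,::-1].astype(np.uint8),None,fx=12,fy=10,interpolation=cv2.INTER_CUBIC))
E
python3 edge.py
```

```text
L [[304.7, 157.0], [304.8, 158.0], [304.5, 159.0], [302.8, 160.0], [300.1, 161.0], [300.6, 162.0], [301.1, 163.0], [301.7, 164.0], [302.3, 165.0]]
R [[308.5, 157.0], [309.3, 158.0], [310.0, 159.0], [310.7, 160.0], [311.5, 161.0], [312.3, 162.0], [313.1, 163.0], [313.7, 164.0], [313.8, 165.0]]
```

View pics/f1.png

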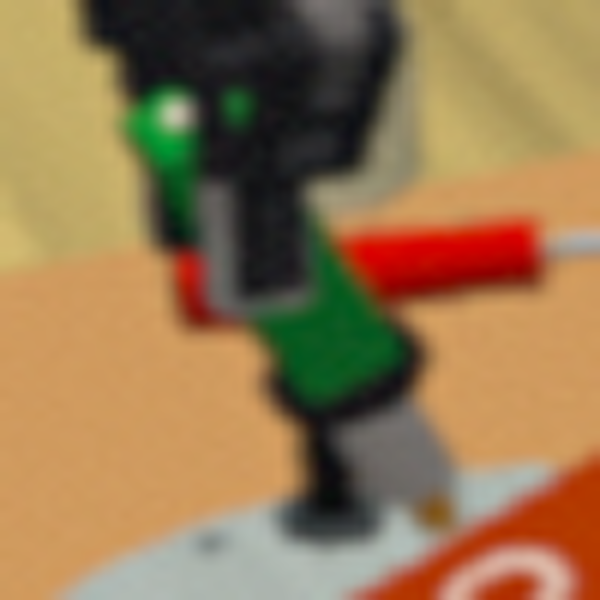

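```bash
python3 - <<'E'
from edge import *
p,R,s=tool();P=p+[0,0,.008]
f,L,Rr,im=edges(10)
for th in (20,22,24,25,26,28):
    a=np.array(-np.sin(np.radians(th))*R[:,0]+[0,0,np.cos(np.radians(th))])
    o=[]
    for ox,oz in((0,0),(.012,.012),(.012,-.012),(-.012,.012),(-.012,-.012)):
        b=np.cos(np.radians(th))*R[:,0]+np.sin(np.radians(th))*np.array([0,0,1]);
        q=proj(f,[P+ox*b+oz*R[:,2]-a*.02,P+ox*b+oz*R[:,2]-a*.05]);d=q[1]-q[0];o.append(d[0]/d[1])
        if ox: o[-1]=(round(o[-1],3),np.round(q[1],1).tolist())
    print(th,o, "top",proj(f,[P+a*.0296]).round(1),"tip",proj(f,[P-a*.1124]).round(1),"coll",proj(f,[P-a*.0604]).round(1))
# row-wise brightness for barrel rows
for v in (171,172,173,174,175,176): print(v,im[v,300:320].astype(int)[:,0].tolist())
for v in (179,180,181,182,183): print(v,im[v,310:322].astype(int).tolist())
E
```

```text
20 [np.float64(0.4857226671911507), (np.float64(0.478), [307.5, 159.6]), (np.float64(0.474), [311.5, 164.3]), (np.float64(0.497), [299.2, 164.6]), (np.float64(0.494), [303.1, 169.4])] top [[293.6 140.3]] tip [[313.9 182. ]] coll [[306.8 167.5]]
22 [np.float64(0.5394963294541535), (np.float64(0.531), [308.0, 159.1]), (np.float64(0.528), [312.0, 163.8]), (np.float64(0.551), [299.9, 164.4]), (np.float64(0.549), [303.8, 169.1])] top [[293.2 140.5]] tip [[315.2 181.2]] coll [[307.5 167. ]]
24 [np.float64(0.5961817795117675), (np.float64(0.587), [308.6, 158.6]), (np.float64(0.584), [312.6, 163.3]), (np.float64(0.608), [300.6, 164.1]), (np.float64(0.606), [304.5, 168.9])] top [[292.9 140.8]] tip [[316.4 180.4]] coll [[308.2 166.6]]
25 [np.float64(0.6257369876634907), (np.float64(0.616), [308.8, 158.4]), (np.float64(0.613), [312.8, 163.0]), (np.float64(0.638), [300.9, 164.0]), (np.float64(0.636), [304.8, 168.7])] top [[292.7 140.9]] tip [[317.1 179.9]] coll [[308.6 166.3]]
26 [np.float64(0.6561723819241935), (np.float64(0.646), [309.1, 158.1]), (np.float64(0.644), [313.1, 162.8]), (np.float6
[... 1261 characters left out ...]
 [125, 88, 38], [139, 116, 84], [161, 161, 149], [170, 178, 172], [172, 179, 171], [174, 162, 153]]
181 [[62, 67, 68], [97, 103, 101], [147, 155, 151], [162, 168, 160], [145, 139, 122], [130, 101, 65], [129, 90, 37], [142, 115, 82], [162, 156, 144], [172, 162, 153], [176, 146, 137], [177, 120, 106]]
182 [[66, 70, 70], [104, 110, 108], [156, 165, 159], [173, 182, 176], [162, 166, 154], [144, 133, 110], [142, 120, 88], [154, 134, 110], [169, 146, 131], [176, 126, 110], [178, 93, 73], [179, 68, 37]]
183 [[96, 99, 97], [132, 139, 133], [166, 176, 170], [177, 188, 182], [172, 182, 175], [163, 163, 150], [162, 145, 126], [171, 138, 119], [177, 118, 100], [179, 85, 59], [179, 58, 14], [178, 50, 0]]
```

Request:
play_rows --pt "0.7 0 1.7" --pt "0.6 0.5 1.6" --pt "0 0.5 0" --pt "0 0 0" --pt "0 0 0" --yaw '[0, 0, 0, 0, 0]' --grip '[1, 1, 1, 1, 1]'

```text
time: 17.6
tool_pos: [0.4923, -0.0288, 0.2361]
tool_rot: [-0.706, 0.707, 0.03, -0.031]
contact_force: [-0.4, 0.1, -2.6]
gripper_width: 0.272
```

```bash
python3 - <<'E'
from edge import *
go([.4923,-.0276,.2193],95)
f,L,Rr,im=edges(10)
cv2.imwrite('pics/f2.png',cv2.resize(im[120:200,270:350,::-1].astype(np.uint8),None,fx=9,fy=7.5,interpolation=cv2.INTER_CUBIC))
np.save('im.npy',im)
E
```

```text
t 17.60 p [ 0.4923 -0.0288  0.2361] zang 94.96 slide [0.01 1.68 0.12] yaw -0.04 F [-0.44  0.11 -2.56] w 0.272 j [-0.21 -0.27  1.92 -0.    1.49 -1.87]
```

View pics/f2.png

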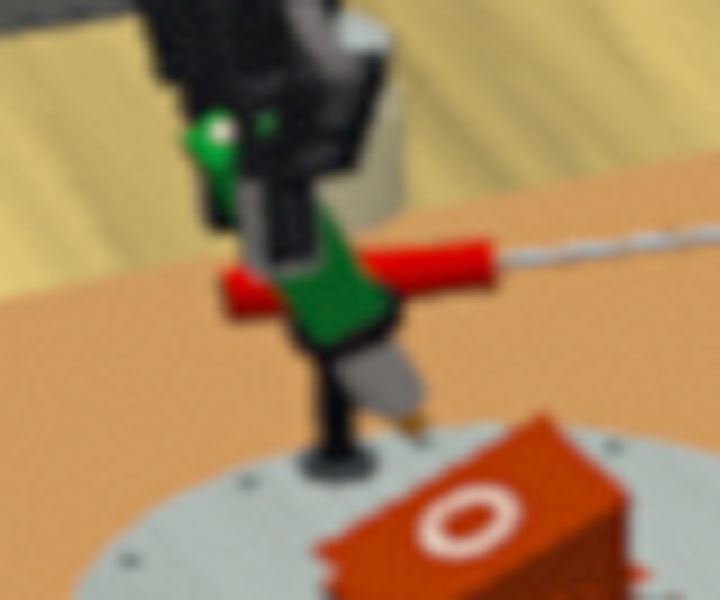

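```bash
python3 - <<'E'
from edge import *
f=cams.grab_frame('side')
im=np.load('im.npy')
c=lambda x,y:(270+(x+.5)/9-.5,120+(y+.5)/7.5-.5)
for n,q in(("dot",(222,130)),("tip",(413,432)),("collar",(354,325))):
    print(n,c(*q),onplane(f,c(*q))[0])
# barrel edges against bg rows
for v in range(165,175): print(v,im[v,302:322].astype(int).sum(1).tolist())
# collar dark mask ellipse centroid & barrel mask centroid
E
```

```text
dot (294.22222222222223, 136.9) [-8.21766322 34.22849154]
tip (315.44444444444446, 177.16666666666666) [ 44.80127476 -98.78200664]
collar (308.8888888888889, 162.9) [ 27.75619123 -50.12320252]
165 [252, 120, 86, 101, 113, 100, 81, 75, 78, 97, 161, 278, 387, 445, 459, 456, 453, 456, 451, 454]
166 [326, 190, 97, 72, 67, 70, 79, 99, 153, 212, 260, 317, 375, 433, 455, 457, 455, 454, 453, 450]
167 [399, 308, 194, 77, 57, 89, 151, 201, 253, 294, 320, 334, 350, 403, 443, 457, 453, 455, 454, 455]
168 [450, 408, 275, 125, 74, 166, 230, 283, 314, 325, 328, 329, 337, 372, 432, 454, 452, 456, 455, 455]
169 [464, 445, 330, 165, 81, 176, 262, 306, 324, 322, 323, 330, 332, 347, 400, 440, 458, 452, 455, 454]
170 [461, 450, 345, 184, 64, 134, 238, 295, 315, 320, 323, 330, 324, 329, 372, 428, 456, 455, 453, 449]
171 [463, 451, 344, 188, 63, 80, 192, 267, 303, 312, 323, 331, 324, 326, 352, 413, 447, 456, 454, 456]
172 [461, 447, 346, 185, 65, 51, 127, 221, 284, 304, 317, 324, 327, 328, 345, 407, 446, 451, 457, 455]
173 [462, 448, 346, 185, 62, 32, 83, 183, 263, 300, 313, 321, 327, 325, 349, 414, 452, 453, 453, 456]
174 [460, 448, 349, 188, 71, 28, 70, 186, 292, 317, 309, 309, 318, 314, 345, 412, 451, 460, 455, 452]
```

Request:
play_rows --pt "0 -1 0" --pt "-1.3 0 -3.0" --pt "-1.3 0 -3.0" --pt "-1.3 0 -3.0" --pt "-1.3 0 -3.0" --pt "-1.3 0 -3.0" --pt "-1.3 0 -3.0" --pt "-1.3 0 -3.0" --pt "-1.3 0 -3.0" --pt "-1.3 0 -3.2" --pt "0 0 0" --yaw '[0, 0, 0, 0, 0, 0, 0, 0, 0, 0, 0]' --grip '[1, 1, 1, 1, 1, 1, 1, 1, 1, 1, 1]'

```text
time: 19.25
tool_pos: [0.3986, -0.3128, 0.2473]
tool_rot: [-0.706, 0.707, 0.029, -0.029]
contact_force: [0.1, 1.4, -2.5]
gripper_width: 0.274
```

Request:
play_rows --pt "0 0 0" --pt "0 0 0" --pt "0 0 0" --pt "0 0 0" --pt "0 0 0" --pt "0 0 0" --pt "0 0 0" --pt "0 0 0" --pt "0 0 0" --yaw '[7.9, 7.9, 7.9, 7.9, 7.9, 7.9, 7.9, 7.6, 0]' --grip '[1, 1, 1, 1, 1, 1, 1, 1, 1]'

```text
time: 20.15
tool_pos: [0.4, -0.3091, 0.247]
tool_rot: [0.619, -0.619, 0.342, -0.342]
contact_force: [0.3, -0.0, -2.4]
gripper_width: 0.272
```

```bash
python3 - <<'E'
from h import *
go([.3984,-.3100,.1347],32.08)
E
```

```text
t 20.15 p [ 0.4    -0.3091  0.247 ] zang 32.13 slide [-1.000e-02  1.123e+01 -1.900e-01] yaw 0.05 F [ 0.34 -0.02 -2.41] w 0.272 j [-0.81 -0.24  1.88  0.    1.5  -1.37]
```

Descend most of the way, with a look before entering the hole.

Request:
play_rows --pt "0 2 -0.2" --pt "0 2 0" --pt "0 2 0" --pt "0 1 0" --pt "0 0 0" --pt "0 0 0" --yaw '[0, 0, 0, 0, 0, 0]' --grip '[1, 1, 1, 1, 1, 1]'

```text
time: 20.75
tool_pos: [0.3983, -0.3108, 0.1772]
tool_rot: [-0.619, 0.619, -0.342, 0.342]
contact_force: [0.9, -0.3, -2.6]
gripper_width: 0.275
```

```bash
python3 - <<'E'
from h import *
go([.3984,-.3100,.1347],32.08)
fs=cams.grab_frame('side')
crop(fs,250,200,350,310,7,'pics/g4.png')
E
```

```text
t 20.75 p [ 0.3983 -0.3108  0.1772] zang 32.14 slide [-0.07  4.25  0.05] yaw 0.06 F [ 0.9  -0.28 -2.64] w 0.275 j [-0.81 -0.19  1.95  0.    1.38 -1.37]
```

View pics/g4.png

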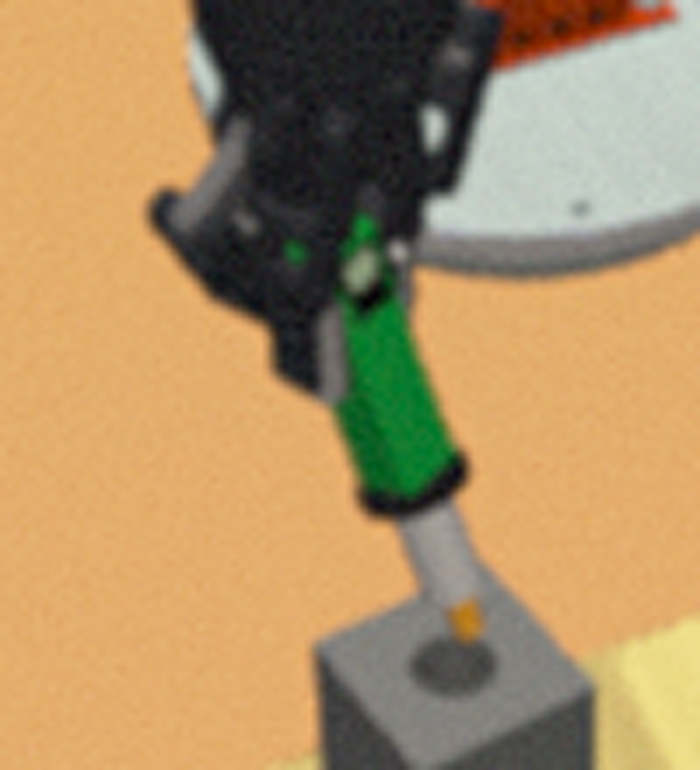

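Request:
play_rows --pt "-0.1 1 0" --pt "0 1 0" --pt "0 1 0" --pt "0 1.2 0" --pt "0 0 0" --pt "0 0 0" --yaw '[0, 0, 0, 0, 0, 0]' --grip '[1, 1, 1, 1, 1, 1]'

```text
time: 21.4
tool_pos: [0.3972, -0.3096, 0.1339]
tool_rot: [0.619, -0.619, 0.343, -0.342]
contact_force: [-0.4, -1.2, -2.2]
gripper_width: 0.276
```

```bash
python3 - <<'E'
from h import *
go([.418-.0453*.53,-.3414+.0453*.848,.1347],32.08)
fs=cams.grab_frame('side')
crop(fs,250,200,350,310,7,'pics/g5.png')
E
```

```text
t 21.40 p [ 0.3972 -0.3096  0.1339] zang 32.08 slide [-0.73 -0.08  0.08] yaw 0.0 F [-0.37 -1.17 -2.23] w 0.276 j [-0.81 -0.15  1.99  0.    1.3  -1.37]
```

View pics/g5.png

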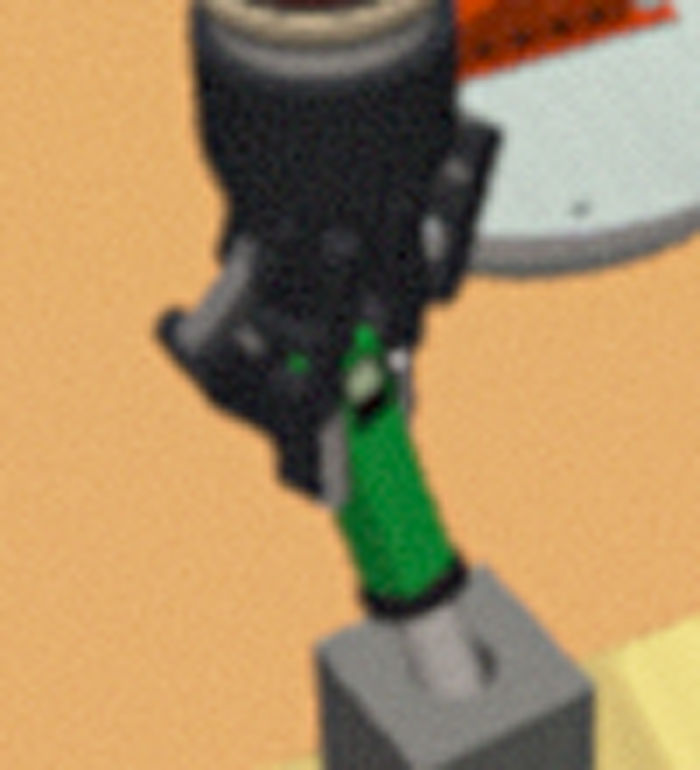

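Request:
play_rows --pt "-0.25 0 0" --pt "-0.25 0 0" --pt "-0.25 0 0" --pt "0 0 0" --pt "0 0 0" --yaw '[0, 0, 0, 0, 0]' --grip '[1, 1, 1, 1, 1]'

```text
time: 21.95
tool_pos: [0.3952, -0.3052, 0.1366]
tool_rot: [-0.618, 0.62, -0.34, 0.345]
contact_force: [4.6, -4.5, -2.8]
gripper_width: 0.272
```

```bash
python3 - <<'E'
from h import *
go([.418-.0453*.53,-.3414+.0453*.848,.1347],32.08)
f=cams.grab_frame('side')
crop(f,250,200,350,310,7,'pics/g6.png')
E
```

```text
t 21.95 p [ 0.3952 -0.3052  0.1366] zang 32.08 slide [-0.25  0.19  0.02] yaw 0.0 F [ 4.65 -4.5  -2.82] w 0.272 j [-0.81 -0.17  2.01  0.    1.3  -1.37]
```

View pics/g6.png

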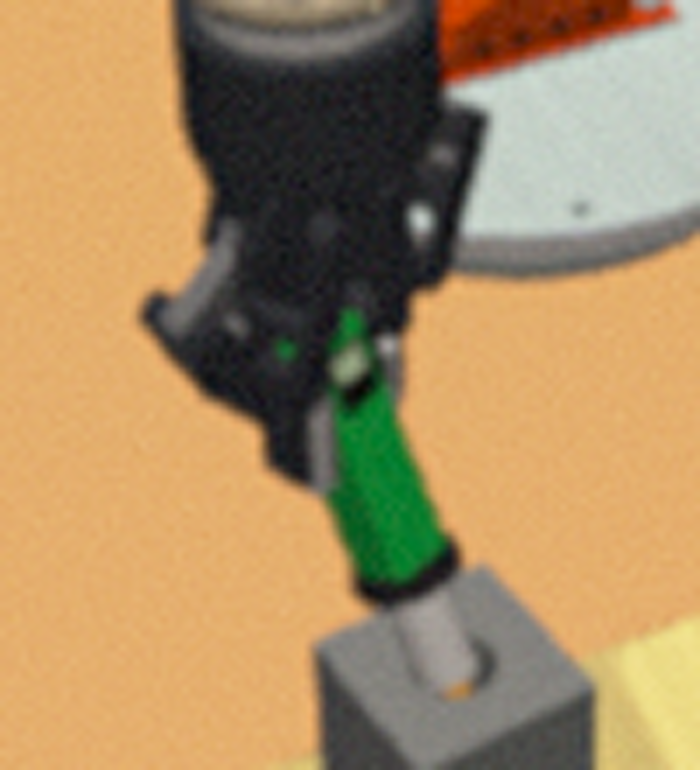

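Request:
play_rows --pt "-0.15 0 0" --pt "-0.15 0 0" --pt "0 0 0" --pt "0 0 0" --yaw '[0, 0, 0, 0]' --grip '[1, 1, 1, 1]'

```text
time: 22.4
tool_pos: [0.3938, -0.303, 0.1369]
tool_rot: [-0.618, 0.62, -0.339, 0.345]
contact_force: [4.7, -4.9, -0.3]
gripper_width: 0.271
```

```bash
python3 - <<'E'
from h import *
go([.418-.0453*.53,-.3414+.0453*.848,.1347],32.08)
E
```

```text
t 22.40 p [ 0.3938 -0.303   0.1369] zang 32.08 slide [0.01 0.22 0.02] yaw 0.0 F [ 4.72 -4.88 -0.3 ] w 0.271 j [-0.81 -0.18  2.01 -0.    1.3  -1.37]
```

Request:
play_rows --pt "-0.1 0 0" --pt "0 0 0" --pt "0 0 0" --pt "0 -1.5 0" --pt "0 -1.5 0" --pt "0 -2.5 0" --pt "0 -2.5 0" --pt "0 -2.5 0" --pt "0 0 0" --yaw '[0, 0, 0, 0, 0, 0, 0, 0, 0]' --grip '[1, 1, 1, 1, 1, 1, 1, 1, 1]'

```text
time: 23.3
tool_pos: [0.3926, -0.3013, 0.2445]
tool_rot: [-0.618, 0.62, -0.34, 0.345]
contact_force: [0.2, -0.1, -1.8]
gripper_width: 0.273
```

Request:
play_rows --pt "0 0 0" --pt "0 0 0" --pt "0 0 0" --pt "0 0 0" --pt "0 0 0" --pt "0 0 0" --pt "0 0 0" --pt "0 0 0" --pt "0 0 0" --yaw '[-7.9, -7.9, -7.9, -7.9, -7.9, -7.9, -7.9, -7.6, 0]' --grip '[1, 1, 1, 1, 1, 1, 1, 1, 1]'

```text
time: 24.2
tool_pos: [0.3906, -0.2994, 0.2379]
tool_rot: [0.707, -0.706, -0.03, 0.031]
contact_force: [1.4, -0.8, -1.7]
gripper_width: 0.272
```

```bash
python3 - <<'E'
from h import *
go([.4923,-.0276,.2360],95)
f=cams.grab_frame('side')
ims=np.mean([cams.grab_frame('side')["image"].astype(float) for _ in range(8)],0)
c=proj(f,[tool()[0]-[0,0,.03]])[0].astype(int);print(c)
cv2.imwrite('pics/i1.png',cv2.resize(ims[c[1]-40:c[1]+50,c[0]-40:c[0]+50,::-1].astype(np.uint8),None,fx=6.5,fy=6.5,interpolation=cv2.INTER_CUBIC))
E
```

```text
t 24.20 p [ 0.3906 -0.2994  0.2379] zang 94.96 slide [12.48  0.22 26.2 ] yaw -0.04 F [ 1.37 -0.82 -1.66] w 0.272 j [-0.81 -0.27  1.92 -0.    1.5  -2.46]
[292 232]
```

View pics/i1.png

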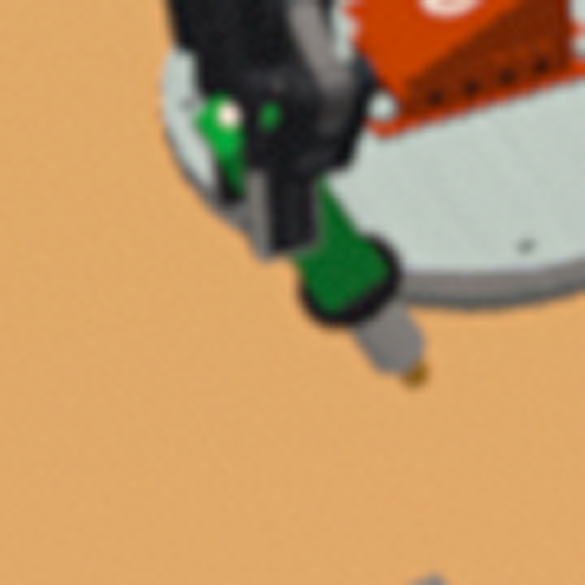

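```bash
python3 - <<'E'
from h import *
f=cams.grab_frame('side')
c=lambda x,y:(252+(x+.5)/6.5-.5,192+(y+.5)/6.5-.5)
a=onplane(f,c(228,115))[0];b=onplane(f,c(418,381))[0];print(a,b,np.degrees(np.arctan2(b[0]-a[0],a[1]-b[1])),np.linalg.norm(a-b))
ims=np.mean([cams.grab_frame('side')["image"].astype(float) for _ in range(8)],0)
g=ims.sum(2)
# barrel edges crossing halfway bg(~500)
for v in range(241,250):
    r=g[v,300:330];print(v,r.astype(int).tolist())
p,R,s=tool();P=p+[0,0,.008]
for th in (22,24,25,26,28):
    t=np.radians(th);a=-np.sin(t)*R[:,0]+np.array([0,0,np.cos(t)])
    q=proj(f,[P-a*.065,P-a*.095]);d=q[1]-q[0];print(th,d[0]/d[1],proj(f,[P+a*.0296,P-a*.1124]).round(1).tolist())
E
```

```text
[-9.85123141 33.12417662] [ 50.03936404 -97.97848085] 24.551969701902213 144.13462532868186
241 [344, 242, 165, 137, 129, 132, 132, 164, 230, 287, 336, 368, 379, 371, 380, 409, 447, 490, 502, 502, 500, 495, 499, 495, 493, 499, 499, 495, 495, 499]
242 [464, 403, 339, 305, 309, 303, 272, 272, 314, 345, 360, 366, 372, 367, 372, 376, 413, 469, 500, 501, 498, 498, 501, 500, 499, 499, 498, 501, 497, 501]
243 [504, 489, 465, 445, 445, 437, 388, 338, 336, 346, 357, 360, 360, 372, 366, 370, 385, 451, 493, 495, 498, 496, 500, 501, 497, 496, 496, 497, 494, 496]
244 [503, 504, 500, 502, 505, 499, 460, 379, 329, 339, 346, 354, 359, 367, 372, 369, 378, 441, 486, 500, 499, 496, 496, 495, 493, 496, 498, 497, 493, 496]
245 [496, 501, 501, 497, 498, 506, 490, 417, 347, 328, 336, 351, 355, 363, 366, 368, 382, 447, 494, 503, 500, 498, 499, 502, 501, 499, 498, 498, 497, 498]
246 [496, 496, 503, 501, 498, 502, 501, 460, 400, 347, 328, 342, 352, 360, 360, 361, 378, 447, 492, 500, 496, 502, 494, 502, 497, 499, 498, 495, 500, 498]
247 [498, 498, 496, 498, 498, 498, 506, 496, 458, 383, 334, 329, 345, 350, 352, 345, 343, 413, 482, 499, 502, 499, 498, 499, 500, 498, 498, 500, 496, 498]
248 [500, 497, 498, 500, 497, 499, 499, 505, 495, 431, 376, 352, 356, 350, 338, 315, 298, 356, 454, 497, 499, 497, 495, 494, 496, 495, 498, 498, 496, 496]
249 [496, 496, 496, 500, 499, 499, 497, 499, 501, 476, 450, 433, 420, 389, 322, 274, 260, 330, 451, 499, 502, 499, 499, 499, 497, 500, 501, 496, 501, 497]
22 0.6280749947763193 [[286.0, 208.5], [312.5, 250.7]]
24 0.6963421028460145 [[285.6, 208.8], [314.0, 249.6]]
25 0.732182253773499 [[285.3, 209.0], [314.7, 249.1]]
26 0.7692678984426903 [[285.1, 209.1], [315.5, 248.6]]
28 0.847543515187468 [[284.7, 209.4], [316.9, 247.5]]
```

Request:
play_rows --pt "1.4 0 2.9" --pt "1.4 0 2.9" --pt "1.4 0 2.9" --pt "1.4 0 2.9" --pt "1.4 0 2.9" --pt "1.4 0 2.9" --pt "1.4 0 2.9" --pt "1.4 0 2.9" --pt "1.3 0 3.0" --pt "0 0.5 0" --pt "0 0.5 0" --pt "0 0 0" --yaw '[0, 0, 0, 0, 0, 0, 0, 0, 0, 0, 0, 0]' --grip '[1, 1, 1, 1, 1, 1, 1, 1, 1, 1, 1, 1]'

```text
time: 26.3
tool_pos: [0.4923, -0.0286, 0.228]
tool_rot: [0.707, -0.706, -0.03, 0.031]
contact_force: [0.0, -0.2, -2.5]
gripper_width: 0.274
```

```bash
python3 - <<'E'
from h import *
go([.4927,-.0275,.2167],95)
go([.5053,-.0264,.1895],95)
f=cams.grab_frame('side');ft=cams.grab_frame('top')
crop(f,270,120,350,200,8,'pics/j1.png');crop(ft,280,160,350,230,8,'pics/j2.png')
E
```

```text
t 26.30 p [ 0.4923 -0.0286  0.228 ] zang 94.94 slide [0.06 1.13 0.11] yaw -0.06 F [ 0.01 -0.17 -2.51] w 0.274 j [-0.21 -0.26  1.93 -0.    1.48 -1.87]
t 26.30 p [ 0.4923 -0.0286  0.228 ] zang 94.94 slide [1.33 3.85 0.11] yaw -0.06 F [ 0.01 -0.17 -2.51] w 0.274 j [-0.21 -0.26  1.93 -0.    1.48 -1.87]
```

View pics/j1.png

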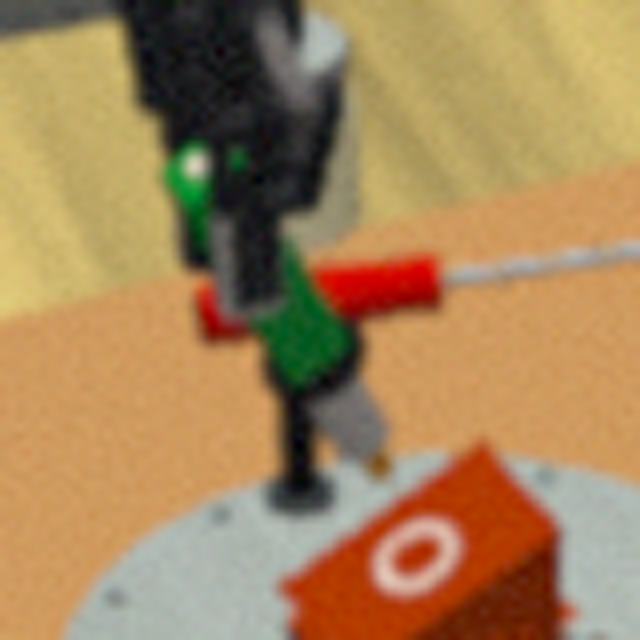

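View pics/j2.png

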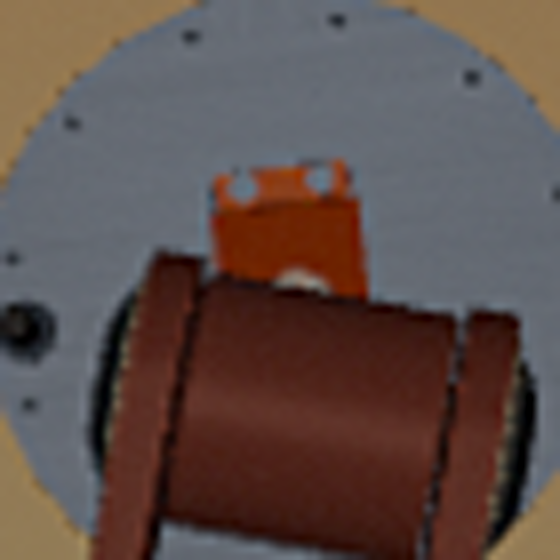

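```bash
python3 - <<'E'
from h import *
f=cams.grab_frame('side');p,R,s=tool()
c=lambda x,y:(270+(x+.5)/8-.5,120+(y+.5)/8-.5)
t=c(379,471);r=c(418,556)
xy,X=onplane(f,t);print(xy,X)
ringw=onz(f,r,.095);print("ring by side z=.095",ringw)
d=np.array([.5053,-.0264,.1895])-p
print("tip after move px",proj(f,[X+d]),"ring px",r)
# displacement in tool axes (x,up) that brings tip px to ring px assuming in-plane
rp=onplane(f,r)[0];print("in-plane need",rp-xy)
E
```

```text
[ 48.43677433 -96.4507325 ] [ 0.54109723 -0.02491865  0.1327934 ]
ring by side z=.095 [ 0.55427216 -0.02420761  0.095     ]
tip after move px [[321.31785849 189.33162979]] ring px (321.8125, 189.0625)
in-plane need [ 13.3816065  -38.11170349]
```

Request:
play_rows --pt "0.3 1 0.1" --pt "0.3 1 0" --pt "0.3 0.9 0" --pt "0 0 0" --pt "0 0 0" --pt "0 0 0" --yaw '[0, 0, 0, 0, 0, 0]' --grip '[1, 1, 1, 1, 1, 1]'

```text
time: 27.05
tool_pos: [0.5021, -0.0264, 0.2006]
tool_rot: [-0.706, 0.706, 0.031, -0.031]
contact_force: [-0.6, -0.7, -2.4]
gripper_width: 0.276
```

```bash
python3 - <<'E'
from h import *
go([.5053,-.0264,.1895],95)
f=cams.grab_frame('side')
crop(f,290,140,350,200,11,'pics/k1.png')
F=[]
for _ in range(6): cams.grab_frame('side');F.append(readout.state()["contact_force"])
print(np.mean(F,0),np.std(F,0))
E
```

```text
t 27.05 p [ 0.5021 -0.0264  0.2006] zang 94.98 slide [ 0.31  1.11 -0.03] yaw -0.02 F [-0.61 -0.66 -2.39] w 0.276 j [-0.2  -0.22  1.94 -0.    1.42 -1.86]
[ 0.15239032  0.082409   -2.30117325] [0.37716956 0.3270715  0.23703967]
```

View pics/k1.png

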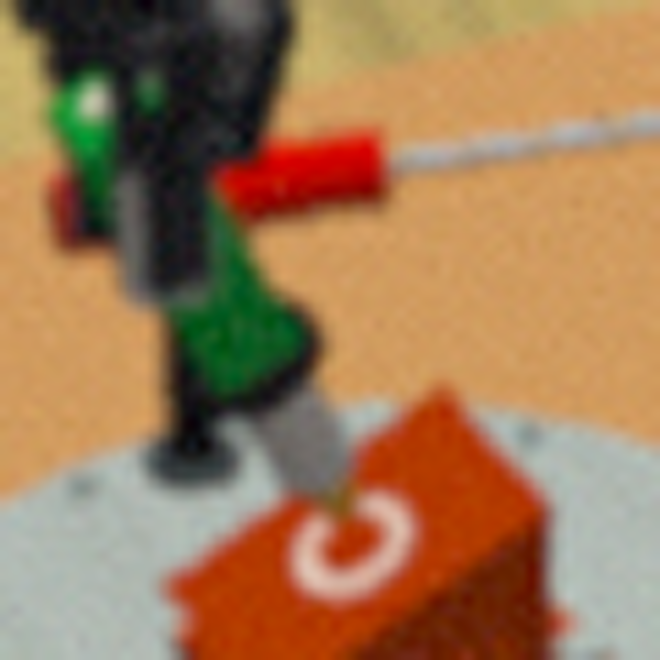

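Request:
play_rows --pt "0.1 0.4 0" --pt "0.1 0.4 0" --pt "0 0 0" --pt "0 0 0" --yaw '[0, 0, 0, 0]' --grip '[1, 1, 1, 1]'

```text
time: 27.8
tool_pos: [0.5037, -0.0262, 0.1919]
tool_rot: [0.706, -0.706, -0.03, 0.031]
contact_force: [0.6, 0.1, -2.6]
gripper_width: 0.276
```

```bash
cat > chk.py <<'E'
from h import *
import sys
go([.5053,-.0264,.1895],95)
F=[];I=[]
for _ in range(8): I.append(cams.grab_frame('side')["image"].astype(float));F.append(readout.state()["contact_force"])
d=np.mean(F,0)-[.15,.08,-2.30]
print("dF",d.round(2),"normal",round(float(d@[-.421,-.037,.906]),2),np.std(F,0).round(2))
im=np.mean(I,0)[140:200,290:350,::-1].astype(np.uint8);cv2.imwrite(sys.argv[1],cv2.resize(im,None,fx=10,fy=10,interpolation=cv2.INTER_CUBIC))
E
python3 chk.py pics/k2.png
```

```text
t 27.80 p [ 0.5037 -0.0262  0.1919] zang 94.98 slide [ 0.15  0.24 -0.03] yaw -0.02 F [ 0.61  0.14 -2.6 ] w 0.276 j [-0.2  -0.2   1.94 -0.    1.41 -1.86]
dF [ 0.03 -0.26  0.13] normal 0.11 [0.68 0.43 0.43]
```

View pics/k2.png

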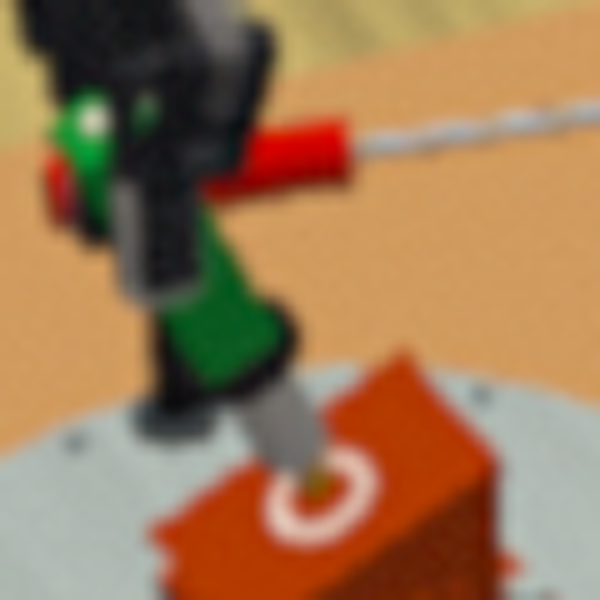

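Request:
play_rows --pt "0.06 0.14 0" --pt "0.06 0.14 0" --pt "0 0 0" --pt "0 0 0" --yaw '[0, 0, 0, 0]' --grip '[1, 1, 1, 1]'

```text
time: 28.6
tool_pos: [0.5051, -0.0261, 0.1896]
tool_rot: [-0.706, 0.706, 0.031, -0.031]
contact_force: [-0.2, -0.5, -2.2]
gripper_width: 0.273
```

```bash
python3 chk.py pics/k3.png
```

```text
t 28.60 p [ 0.5051 -0.0261  0.1896] zang 94.98 slide [ 0.01  0.01 -0.03] yaw -0.02 F [-0.16 -0.5  -2.21] w 0.273 j [-0.2  -0.2   1.94 -0.    1.4  -1.86]
dF [-0.3  -0.05  1.04] normal 1.07 [0.32 0.65 0.57]
```

Request:
play_rows --pt "0.04 0.09 0" --pt "0.04 0.09 0" --pt "0.04 0.09 0" --pt "0 0 0" --pt "0 0 0" --yaw '[0, 0, 0, 0, 0]' --grip '[1, 1, 1, 1, 1]'

```text
time: 29.5
tool_pos: [0.5064, -0.026, 0.1869]
tool_rot: [-0.706, 0.706, 0.031, -0.031]
contact_force: [-0.2, 0.0, -0.1]
gripper_width: 0.271
```

```bash
python3 chk.py pics/k4.png
```

```text
t 29.50 p [ 0.5064 -0.026   0.1869] zang 94.98 slide [-0.11 -0.26 -0.03] yaw -0.02 F [-0.17  0.05 -0.09] w 0.271 j [-0.2  -0.19  1.94 -0.    1.39 -1.86]
dF [-1.18 -0.06  1.99] normal 2.3 [0.48 0.57 0.55]
```

View pics/k4.png

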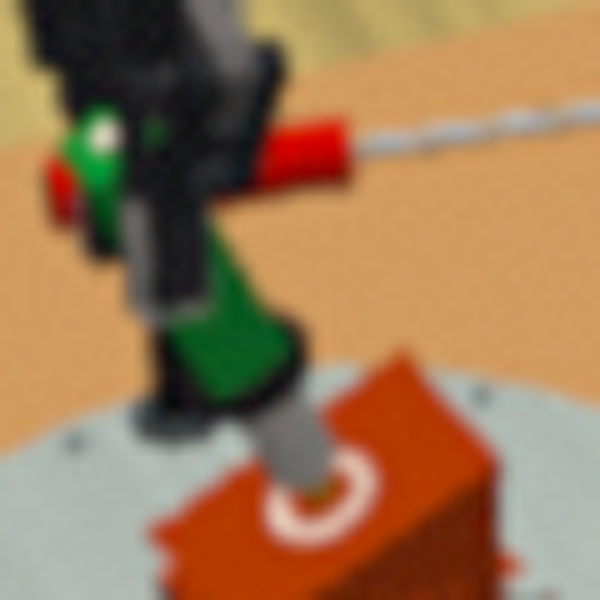

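Request:
play_rows --pt "0.035 0.08 0" --pt "0.03 0.07 0" --pt "0 0 0" --pt "0 0 0" --pt "0 0 0" --yaw '[0, 0, 0, 0, 0]' --grip '[1, 1, 1, 1, 1]'

```text
time: 30.4
tool_pos: [0.507, -0.026, 0.1854]
tool_rot: [-0.706, 0.706, 0.031, -0.031]
contact_force: [-1.1, 0.1, 0.3]
gripper_width: 0.273
```

```bash
sed -i 's/range(8)/range(30)/' chk.py; python3 chk.py pics/k5.png; python3 - <<'E'
from h import *
ft=cams.grab_frame('top');crop(ft,265,130,375,250,6,'pics/k6.png')
s=readout.state();print(s["time"],s["joint_vel"].round(3) if hasattr(s["joint_vel"],'round') else s["joint_vel"])
E
```

```text
t 30.40 p [ 0.507  -0.026   0.1854] zang 94.98 slide [-0.17 -0.41 -0.03] yaw -0.02 F [-1.09  0.09  0.3 ] w 0.273 j [-0.2  -0.19  1.94  0.    1.39 -1.86]
dF [-0.92 -0.01  2.51] normal 2.66 [0.45 0.41 0.51]
31.95 [ 0.002 -0.002  0.001  0.001 -0.002  0.   ]
```

View pics/k5.png

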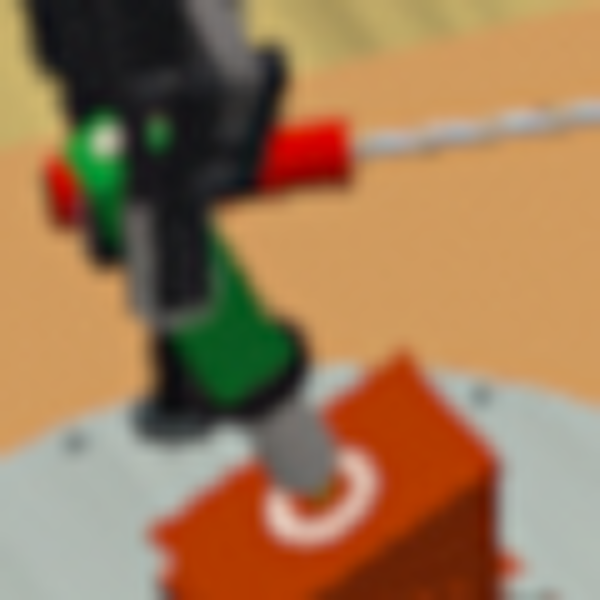

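View pics/k6.png

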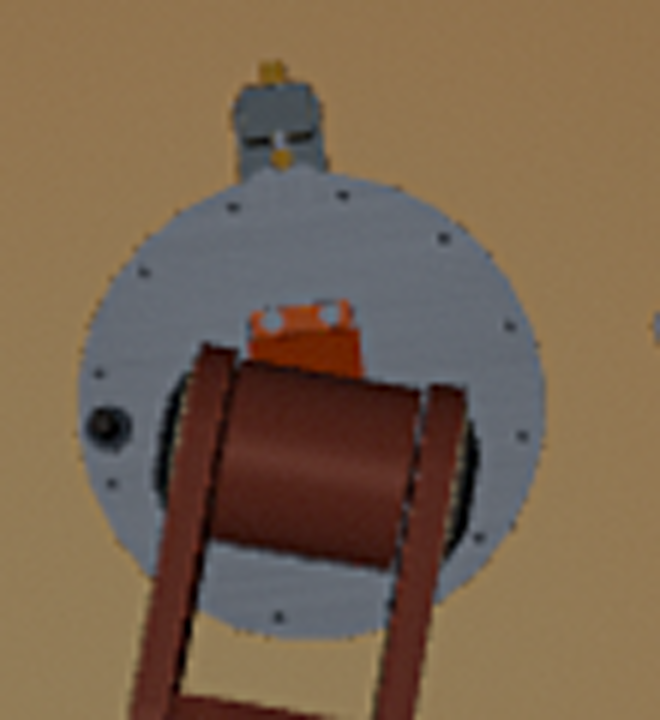

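```bash
python3 - <<'E'
from plant import workorder,readout
print(workorder.job_done()); print(readout.state()["time"],readout.state()["contact_force"])
E
```

```text
the job is handed in; nothing more can be done
None
the job is handed in; nothing more can be done
```

The turntable is in its detent, and I handed the job in at about 32 s with the gauge held still in the white ring. The sloping face looks out over the side opposite the detent block.

- **Turntable:** I gripped the black handle, swung it about 85° counter-clockwise and let it go. The top view shows the handle in the same place after release and at the end.
- **Tilting the gauge:** The hand can only point straight down, so I tilted the gauge in the grip by easing its barrel against the rim of its stand's hole. The first try gave about 22°. I went back and corrected it to about 24.5°, against the 25° slope of the face.
- **Pressing the probe:** I set the probe inside the ring along the face normal. The averaged push on the face was 2.66 N at the last check, which is about 5.9 mm of the 12 mm travel. The travel past first contact suggested about 5 mm, so the two differ by roughly 1 mm. Either way the probe is near half way and not bottomed.

**Last checks:** The side view shows the tip in the middle of the ring and the hand clear of the paint. The tilt reading is good to about 1°, and the side camera seemed to read about 2 mm low. I did not take a full-scene picture at the end, but no move went near the tins, tools or look-alike stands.

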